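# Drift the pins out of drive collars

### The job

Stand every drive collar that still holds its brass pin on a station of the blue push-out fixture, against the two back posts, with its red stripe facing the red mark on the deck; only when all of these are loaded, push the drift through their bores from the striped side until the pins drop into the catch trough behind, never touching a pin with the gripper. Finally lay the drift back in its rest; all three collars, those that were empty from the start too, end upright in the low green-rimmed tray.

Things in the scene. Friction and masses are not known exactly. Their poses are not given: they have to be found in the camera images.
- collar_a: Upright round aluminium collar, 52 mm diameter, 46 mm high, 0.28 kg. Origin: centre of underside, z its axis. Level cross bore along x, centre 22 mm up: entry on the -x side 13 mm square, widening 6 mm in to 16 mm, open at +x. A red line on top and a red stripe down the side mark the -x (entry) side. A spring plunger holds the pin: about 5 N to push, out at +x only.
- collar_a_mark (a point): Centre of the entry hole on the red-striped side of collar_a: 26 mm along -x from its axis, 22 mm above its underside; axes as the collar's.
- pin_a: Brass pin in the bore of collar_a, 14 mm diameter, 34 mm long along its x axis; origin at its centre (at the start 1 mm towards +x of the collar's axis, wholly inside the collar). Absent if that collar is already empty (no brass to be seen in its bore).
- pin_a_end (a point): End of pin_a that points to the exit (+x) side, 17 mm along its +x axis from its centre.
- collar_b: Upright round aluminium collar, 52 mm diameter, 46 mm high, 0.28 kg. Origin: centre of underside, z its axis. Level cross bore along x, centre 22 mm up: entry on the -x side 13 mm square, widening 6 mm in to 16 mm, open at +x. A red line on top and a red stripe down the side mark the -x (entry) side. A spring plunger holds the pin: about 5 N to push, out at +x only.
- collar_b_mark (a point): Centre of the entry hole on the red-striped side of collar_b: 26 mm along -x from its axis, 22 mm above its underside; axes as the collar's.
- pin_b: Brass pin in the bore of collar_b, 14 mm diameter, 34 mm long along its x axis; origin at its centre (at the start 1 mm towards +x of the collar's axis, wholly inside the collar). Absent if that collar is already empty (no brass to be seen in its bore).
- pin_b_end (a point): End of pin_b that points to the exit (+x) side, 17 mm along its +x axis from its centre.
- collar_c: Upright round aluminium collar, 52 mm diameter, 46 mm high, 0.28 kg. Origin: centre of underside, z its axis. Level cross bore along x, centre 22 mm up: entry on the -x side 13 mm square, widening 6 mm in to 16 mm, open at +x. A red line on top and a red stripe down the side mark the -x (entry) side. A spring plunger holds the pin: about 5 N to push, out at +x only.
- collar_c_mark (a point): Centre of the entry hole on the red-striped side of collar_c: 26 mm along -x from its axis, 22 mm above its underside; axes as the collar's.
- pin_c: Brass pin in the bore of collar_c, 14 mm diameter, 34 mm long along its x axis; origin at its centre (at the start 1 mm towards +x of the collar's axis, wholly inside the collar). Absent if that collar is already empty (no brass to be seen in its bore).
- pin_c_end (a point): End of pin_c that points to the exit (+x) side, 17 mm along its +x axis from its centre.
- drift: Drift (push-out tool), 0.25 kg: red square grip 80 mm long (along x), 22 mm wide (y), 24 mm high (z), and a steel rod of 7 mm diameter that stands 90 mm out of the grip's +x end, on its centre line. Origin: centre of the grip. At the start it lies level on its rest, origin 42 mm above the bench.
- drift_tip (a point): End of the drift's rod, 130 mm along +x from the grip's centre.
- drift_rest: Fixed rest for the drift: base 96 x 64 mm with two upright 6 mm fork plates, 32 mm before and behind its centre along x (58 mm free between them for fingers). The drift's grip lies in the forks along the rest's x axis: fork floors 30 mm above the bench, slots 34 mm wide, prongs up to 42 mm. Origin: centre of underside.
- fixture: Fixed push-out fixture; its x axis points away from the robot (within 9 degrees). Blue block with a steel deck 30 mm above the bench, x = -58 to 33 mm, y = -165 to 165 mm; three stations at y = 110, 0, -110 mm. Behind it a black catch trough, x = 33 to 103 mm, floor 4 mm above the bench, walls 45 mm high. Origin: underside, below the middle station.
- station_0 (a point): The left (+y) station, on the deck: where the axis of a collar stands when it touches both back posts (12 mm diameter, 34 mm high, 26.5 mm behind this point along x, 18 mm to either side; 24 mm clear between them, where the pin comes out). A red line on the deck in front of it (-x) is its mark, which the collar's red stripe must face. Axes as the fixture's.
- station_1 (a point): The middle station, on the deck: where the axis of a collar stands when it touches both back posts (12 mm diameter, 34 mm high, 26.5 mm behind this point along x, 18 mm to either side; 24 mm clear between them, where the pin comes out). A red line on the deck in front of it (-x) is its mark, which the collar's red stripe must face. Axes as the fixture's.
- station_2 (a point): The right (-y) station, on the deck: where the axis of a collar stands when it touches both back posts (12 mm diameter, 34 mm high, 26.5 mm behind this point along x, 18 mm to either side; 24 mm clear between them, where the pin comes out). A red line on the deck in front of it (-x) is its mark, which the collar's red stripe must face. Axes as the fixture's.
- tray: Fixed low tray with black rubber floor, 250 (x) x 110 mm (y) inside, floor 4 mm and green rim 10 mm above the bench. Origin: centre of its underside.
There are look-alikes about, which are no part of the job. Leave any purple or turquoise look-alike of the collar_a alone.

How it is judged (in metres and radians):
On the way, in this order (a step that is already met when the one before it is completed fails the run):
1. every collar that holds a pin stands on a station, stripe to the mark (judged by its pin: exit end to the back, centre within 10 mm of the station, within 0.15 rad of its x axis) (((horizontal distance between pin_a and station_0 below 0.01 m and z of pin_a in the frame of station_0 below 0.026 m and angle between the x axis of pin_a and the x axis of station_0, either way round below 0.15 rad and x of pin_a_end in the frame of station_0 above 0.005 m) or (horizontal distance between pin_a and station_1 below 0.01 m and z of pin_a in the frame of station_1 below 0.026 m and angle between the x axis of pin_a and the x axis of station_1, either way round below 0.15 rad and x of pin_a_end in the frame of station_1 above 0.005 m) or (horizontal distance between pin_a and station_2 below 0.01 m and z of pin_a in the frame of station_2 below 0.026 m and angle between the x axis of pin_a and the x axis of station_2, either way round below 0.15 rad and x of pin_a_end in the frame of station_2 above 0.005 m)) and ((horizontal distance between pin_b and station_0 below 0.01 m and z of pin_b in the frame of station_0 below 0.026 m and angle between the x axis of pin_b and the x axis of station_0, either way round below 0.15 rad and x of pin_b_end in the frame of station_0 above 0.005 m) or (horizontal distance between pin_b and station_1 below 0.01 m and z of pin_b in the frame of station_1 below 0.026 m and angle between the x axis of pin_b and the x axis of station_1, either way round below 0.15 rad and x of pin_b_end in the frame of station_1 above 0.005 m) or (horizontal distance between pin_b and station_2 below 0.01 m and z of pin_b in the frame of station_2 below 0.026 m and angle between the x axis of pin_b and the x axis of station_2, either way round below 0.15 rad and x of pin_b_end in the frame of station_2 above 0.005 m)) and ((horizontal distance between pin_c and station_0 below 0.01 m and z of pin_c in the frame of station_0 below 0.026 m and angle between the x axis of pin_c and the x axis of station_0, either way round below 0.15 rad and x of pin_c_end in the frame of station_0 above 0.005 m) or (horizontal distance between pin_c and station_1 below 0.01 m and z of pin_c in the frame of station_1 below 0.026 m and angle between the x axis of pin_c and the x axis of station_1, either way round below 0.15 rad and x of pin_c_end in the frame of station_1 above 0.005 m) or (horizontal distance between pin_c and station_2 below 0.01 m and z of pin_c in the frame of station_2 below 0.026 m and angle between the x axis of pin_c and the x axis of station_2, either way round below 0.15 rad and x of pin_c_end in the frame of station_2 above 0.005 m))), for 0.2 s.
2. the drift pushes on a pin ((contact force between drift and pin_a above 0.5 N or contact force between drift and pin_b above 0.5 N or contact force between drift and pin_c above 0.5 N)).
3. all pins lie in the catch trough (x of pin_a in the frame of fixture between 0.034 and 0.1 m and y of pin_a in the frame of fixture between -0.163 and 0.163 m and height (world z) of each of pin_a, pin_b, pin_c below 0.032 m and x of pin_b in the frame of fixture between 0.034 and 0.1 m and y of pin_b in the frame of fixture between -0.163 and 0.163 m and x of pin_c in the frame of fixture between 0.034 and 0.1 m and y of pin_c in the frame of fixture between -0.163 and 0.163 m), for 0.2 s.
At the end, for the whole second after the job is handed in: Each of the three collars stands upright and still in the tray (wholly within its rim), every pin lies in the catch trough, and the drift lies in both forks of its rest (within 15 mm along it, 8 mm across it, 0.2 rad) (all of step 3 and x of collar_a in the frame of tray between -0.102 and 0.102 m and y of collar_a in the frame of tray between -0.033 and 0.033 m and height (world z) of each of collar_a, collar_b, collar_c below 0.009 m and angle between each of collar_a, collar_b, collar_c's own z axis and vertical below 0.1 rad and linear speed of each of collar_a, collar_b, collar_c, drift below 0.03 m/s and x of collar_b in the frame of tray between -0.102 and 0.102 m and y of collar_b in the frame of tray between -0.033 and 0.033 m and x of collar_c in the frame of tray between -0.102 and 0.102 m and y of collar_c in the frame of tray between -0.033 and 0.033 m and x of drift in the frame of drift_rest between -0.015 and 0.015 m and y of drift in the frame of drift_rest between -0.008 and 0.008 m and height (world z) of drift between 0.038 and 0.046 m and angle between the x axis of drift and the x axis of drift_rest, either way round below 0.2 rad); the robot touches nothing.
It fails at once if the fingers touch a pin (contact force between the fingers and pin_a above 0.5 N or contact force between the fingers and pin_b above 0.5 N or contact force between the fingers and pin_c above 0.5 N).
Of pin_a, pin_b, pin_c only 2 to 3 are there at a start; the rules pass over those that are not, and their reading is None.
At some moment in a run one of collar_a, collar_b, collar_c may be knocked a few centimetres aside while the robot is not near it.
It also fails if it takes over 210 s, if anything falls off the work surface, if the arm or the gripper's body presses on something with over 40 N, if the wrist force passes 120 N, or if a joint passes its speed limit or range.

### The arm

A 7-joint arm with a two-finger parallel gripper is mounted at the origin on a cart in front of the work surface, level with it; the furniture and walls round the work are solid. World frame = base frame: x ahead of the robot, y to its left, z up, the work surface at z = 0. Lengths are in mm, angles in rad, forces in N, time in s.
With the tool pointing down it reaches from about 425 to 975 mm from the base axis. Payload 16.7 kg.
Tool frame: the origin (TCP) lies on the front face of the gripper's body, between the roots of the fingers; the fingertips stand ctrl.nose_length ahead of it and the grasp point (between the pads) lies 54 mm ahead of it (ctrl.nose_length is the distance from the TCP to the fingertips, in mm); z points along the fingers, y is the line along which they close (so a half turn about z gives the same grasp; the last joint's range is limited). The gripper opens to 85 mm and grips with 20 to 120 N. Pads are 22 mm wide; open, the fingers measure 114 mm over their backs; the gripper's body (76 mm by 85 mm) begins 54 mm behind the grasp point. The pads swing forward as they close: fully open they stand 13 mm farther back than shut.
Start: joints at [-1.403, 0.426, 0.074, 1.606, -0.034, 1.111, -0.067], TCP at [210.289, 641.373, 303.902] pointing down, gripper open.
Joint ranges: [-2.85, 2.85], [-0.5, 2.14], [-1.23, 1.37], [0.21, 2.46], [-1.02, 4.16], [0.16, 2.05], [-2.73, 2.73]. Speed limits (rad/s): [1.89, 1.89, 2.39, 2.39, 3.01, 3.01, 3.01].

### API

Orientations are given as a rotation vector (axis times angle).
In Python, from workcell import ctrl, viewer gives the robot as it stands.
- The arm moves only by the shell command python3 -m creep 'ROWS' [OPENING] [FORCE]. ROWS is JSON, a list that holds one entry, the list of rows, each a list of 4 numbers: the shift along the tool's x, y, z in m, then the turn about the tool's z in rad. A call has 1 to 20 rows; each row shifts and turns the commanded pose from where the row before left it, along the tool's axes as they then stand; what a row does not reach is not made up. A row lasts 1/12 s, in which the tool goes at most 41.7 mm and 7.16 degrees, less where a joint would pass 70% of its speed; a pose out of reach is approached as far as the arm can. A call is refused whole if a number of a shift passes 0.0417 or a number of a turn 0.125, either way. A call with a gripper value outside its range is refused whole. OPENING is the opening in per cent of the stroke, from 0 (shut) to 100 (fully open), set as the call begins (- or left out, the last holds). The fingers move at their own pace and stop on an object; FORCE is the grip in N (left out, the last holds). Time passes only in rows, so rows that do not move let the fingers close. It gives the time, the measured TCP pose, the force, the opening and the grip force at its end, in the units of the state.
- ctrl.sense(): the state, without advancing time (a new reading comes with each control period).
- viewer.snapshot(name): name is "scene" or "top"; returns the picture (384x512x3 uint8, blue, green, red); there is no depth.
- viewer.camera_info(name): a dict with "camera_matrix" (3x3 intrinsics, pixels), "k1" (the pictures are not rectified: a ray, as slopes to the right and down, at radius r is drawn at 1 + k1 r^2 times it, then the intrinsics apply), "origin" and "attitude" of the camera in the world. Camera axes: x right, y down, z forward; pixel columns grow to the right and rows downward; lengths in mm; the calibration is good to about 2 mm. A picture is of the moment at which its call begins. camera_info takes no time and is no camera call.
- ctrl.finish_job(): hands the job in; it is judged then, once.
Trained networks look in the newest picture that a camera, given by its name, has taken for a name from the list of things; names that differ only in an ending like _2 or _b are one class to them, and where a whole thing is asked for, a point or a joint stands for the part that bears it (a point fixed in the world has none). Each returns a list of dicts, best first, with "conf" (0 to 1); they miss things now and then, are a little off and sometimes report something else, mostly with a low value. They report only what shows in the picture. A call takes as long as a camera call. They do not tell look-alikes from the thing itself.
- viewer.look_for(camera, label): "point" ([x, y, z] in mm, in world coordinates, good to about 4 mm: the middle of the surface that is visible of it).
The state is a dict: "time_s": time; "qpos": joint angles; "qvel": joint speeds; "joint_efforts": joint torques, N m; "tcp_pos": TCP position; "ee_rot": TCP orientation; "wrist_force": force on the tool from outside, world axes, zero at the start; "wrist_torque": the same for the moment, N m; "finger_gap": finger opening in mm; "grip_force": force on a finger pad.
Only numpy, scipy, OpenCV 4.12 (cv2) and the standard library are available. Lean on these libraries where they do the work, as an engineer would, in place of code of your own. Each camera call takes 0.05 s, during which the arm holds its last target. There are 200 camera calls.

## Working session

There is one attempt and no reset: what is moved stays moved. The work goes in short steps, Python scripts to look and compute and a shell command to move; the robot and the scene stay as the last step left them, time stands still between calls to the robot, and variables do not carry over. Pictures are saved under pics/ and viewed, at most 14 in all, crops included, and the job is handed in when it is done.

```bash
ls; mkdir -p pics
python3 - <<'E'
from workcell import ctrl, viewer
import cv2
for n in("scene","top"):
    im=viewer.snapshot(n); cv2.imwrite(f"pics/{n}0.png",cv2.resize(im,(800,600),interpolation=cv2.INTER_CUBIC)); 
    print(viewer.camera_info(n))
    for l in("collar_a","collar_a_mark","pin_a","drift","drift_tip","drift_rest","fixture","tray"):
        print(n,l,[( [round(float(v)) for v in d["point"]],round(d["conf"],2)) for d in viewer.look_for(n,l)])
print(ctrl.sense(),ctrl.nose_length)
E
```

```text
pics
{'camera_matrix': array([[482.8659384 ,   0.        , 252.45437917],
       [  0.        , 482.8659384 , 179.12150657],
       [  0.        ,   0.        ,   1.        ]]), 'k1': -0.07791068826456445, 'origin': array([-633.81262052, -779.80549952,  741.46323074]), 'attitude': array([-1.82678131,  1.00254784, -0.58761689])}
scene collar_a [([313, -144, 37], 0.93), ([452, -144, 32], 0.89), ([444, 20, 36], 0.84), ([307, -307, 32], 0.75), ([356, -214, 31], 0.59), ([441, 122, 36], 0.54)]
scene collar_a_mark [([354, -213, 34], 0.83), ([310, -308, 38], 0.74), ([449, -144, 33], 0.54)]
scene pin_a []
scene drift [([486, 304, 42], 0.56), ([640, -33, 25], 0.38)]
scene drift_tip [([485, 307, 44], 0.58)]
scene drift_rest [([641, -35, 26], 0.73), ([480, 294, 4], 0.44), ([450, -144, 32], 0.28)]
scene fixture [([638, -38, 26], 0.79)]
scene tray [([544, -290, 4], 0.56)]
{'camera_matrix': array([[443.44672066,   0.        , 251.69337086],
       [  0.        , 443.44672066, 192.9392612 ],
       [  0.        ,   0.        ,   1.        ]]), 'k1': -0.09879008929923215, 'origin': array([ 404.41183 
[... 656 characters left out ...]
.9, 'qpos': array([-1.40351802,  0.42608333,  0.07389714,  1.60599063, -0.03410657,
        1.11082007, -0.06711429]), 'qvel': array([-0.00066079, -0.00203014, -0.00084132, -0.00029146,  0.00047974,
        0.00158159, -0.0010619 ]), 'joint_efforts': array([-2.27514582e-03, -9.49494052e+01,  3.75502735e+00, -4.63881862e+01,
        1.89003081e-02,  2.39477326e-03,  4.90591265e-05]), 'tcp_pos': array([210.27351036, 641.37692698, 303.91697245]), 'ee_rot': array([-4.95621192e-01, -3.10220650e+00,  6.13045597e-05]), 'wrist_force': array([ 0.16227391, -0.02226593,  0.38678477]), 'wrist_torque': array([-0.00615902, -0.00165456, -0.0108806 ]), 'grip_force': 0.0, 'finger_gap': 85.5856434852681} 72.6
```

View pics/top0.png

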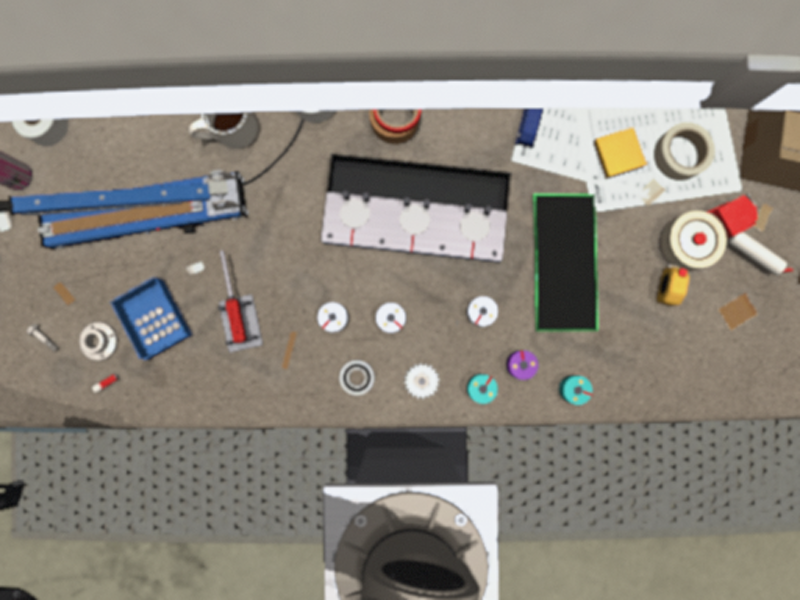

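View pics/scene0.png

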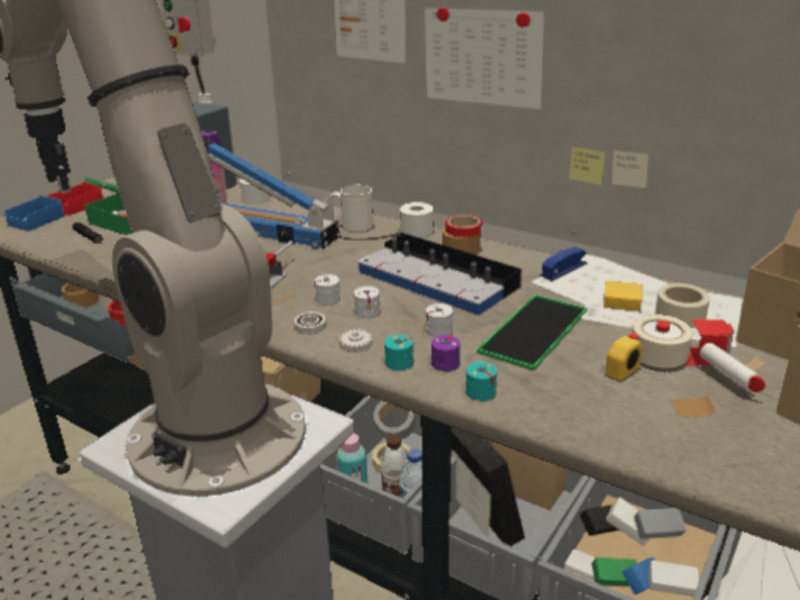

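Both pictures show three white collars (top view about (332,317), (390,317), (483,310)), the fixture at (415,215), the tray at (566,262) and the drift at (235,310) with its tip away from the robot. I'll now measure with code and zoom in on the bores.

```bash
cat > h.py <<'E'
import numpy as np, cv2
from scipy.spatial.transform import Rotation as R
from workcell import ctrl, viewer
def cam(n):
    c=viewer.camera_info(n); return c["camera_matrix"],c["k1"],c["origin"],R.from_rotvec(c["attitude"]).as_matrix()
def to_world(n,px,z):
    K,k1,o,A=cam(n); px=np.atleast_2d(px).astype(float)
    p=cv2.undistortPoints(px[:,None],K,np.array([k1,0,0,0.]))[:,0]
    d=np.c_[p,np.ones(len(p))]@A.T
    return (o+d*((z-o[2])/d[:,2])[:,None])[:,:2]
def to_px(n,P):
    K,k1,o,A=cam(n); q=(np.atleast_2d(P)-o)@A
    return cv2.projectPoints(q[:,None],np.zeros(3),np.zeros(3),K,np.array([k1,0,0,0.]))[0][:,0]
def masks(im):
    h=cv2.cvtColor(im,cv2.COLOR_BGR2HSV)
    red=((h[...,0]<12)|(h[...,0]>168))&(h[...,1]>90)&(h[...,2]>70)
    white=(h[...,1]<60)&(h[...,2]>165)
    return red,white,h
def rectify(im,x0,x1,y0,y1,z,s=2):
    "top view resampled on plane z, s px/mm; row ~ -x, col ~ -y"
    X,Y=np.meshgrid(np.arange(x1,x0,-1/s),np.arange(y1,y0,-1/s),indexing="ij")
    p=to_px("top",np.c_[X.ravel(),Y.ravel(),np.full(X.size,z)]).reshape(*X.shape,2).astype(np.float32)
    return cv2.remap(im,p[...,0],p[...,1],cv2.INTER_CUBIC)
def collar(im,x,y,z=46):
    "centre (mm) and stripe direction angle of a collar near x,y whose top is at z"
    s=2; r=60; q=rectify(im,x-r,x+r,y-r,y+r,z,s); red,_,h=masks(q)
    g=((h[...,1]<70)&(h[...,2]>150))|red
    # best 52 mm disc
    k=cv2.getStructuringElement(cv2.MORPH_ELLIPSE,(105,105)).astype(np.float32); ring=np.pad(k,6); ring=cv2.dilate(ring,np.ones((13,13)))-ring
    f=g.astype(np.float32); sc=cv2.filter2D(f,-1,np.pad(k,6)-ring,borderType=cv2.BORDER_CONSTANT)
    w=np.clip(sc-sc.max()+60,0,None); ii,jj=np.nonzero(w); w=w[ii,jj]; i,j=(ii*w).sum()/w.sum(),(jj*w).sum()/w.sum()
    c=np.array([x+r-i/s,y+r-j/s]); a,b=np.nonzero(red); px=np.c_[x+r-a/s,y+r-b/s]-c
    px=px[np.hypot(*px.T)<24]; m=px.mean(0)
    return c,np.degrees(np.arctan2(m[1],m[0])),len(px),np.hypot(*m)
E
python3 - <<'E'
from h import *
im=viewer.snapshot("top"); sc=viewer.snapshot("scene")
for p in((458,129),(458,20),(467,-131)): print("collar",collar(im,*p))
f=rectify(im,540,760,-200,200,30,2); red,wh,h=masks(f)
n,l,st,ce=cv2.connectedComponentsWithStats(red.astype(np.uint8))
for i in range(1,n):
    if st[i,4]>40:
        a,b=np.nonzero(l==i); print("red",760-ce[i][1]/2,200-ce[i][0]/2,st[i]); 
n,l,st,ce=cv2.connectedComponentsWithStats(((h[...,1]<70)&(h[...,2]>150)).astype(np.uint8))
i=1+st[1:,4].argmax(); a,b=np.nonzero(l==i); r=cv2.minAreaRect(np.c_[760-a/2,200-b/2].astype(np.float32)); print("deck",r,cv2.boxPoints(r))
t=rectify(im,420,680,-380,-200,10,2); hh=cv2.cvtColor(t,cv2.COLOR_BGR2HSV); g=(hh[...,0]>45)&(hh[...,0]<80)&(hh[...,1]>100)
a,b=np.nonzero(g); print("tray",cv2.minAreaRect(np.c_[680-a/2,-200-b/2].astype(np.float32)))
d=rectify(im,380,620,220,380,54,2); red,_,_=masks(d); n,l,st,ce=cv2.connectedComponentsWithStats(red.astype(np.uint8)); i=1+st[1:,4].argmax(); a,b=np.nonzero(l==i)
print("grip",cv2.minAreaRect(np.c_[620-a/2,380-b/2].astype(np.float32)),620-a.mean()/2,380-b.mean()/2)
A=rectify(im,400,740,-180,180,40,2)[:,:,:]
v=[cv2.resize(A,(480,453)),]
cv2.imwrite("pics/a.png",np.hstack([cv2.resize(A,(480,450)),cv2.resize(d,(300,450))]))
rows=[]
for p in((458,129),(458,20),(467,-131)):
    u,w=to_px("scene",[*p,25])[0]; rows.append(cv2.resize(sc[int(w)-16:int(w)+16,int(u)-16:int(u)+16],(260,260),interpolation=cv2.INTER_CUBIC))
cv2.imwrite("pics/b.png",np.hstack(rows))
E
```

```text
collar (array([458.528463  , 135.73814042]), np.float64(135.88265821754587), 103, np.float64(16.91698482282043))
collar (array([459.9       ,  30.95789474]), np.float64(-139.6726329291023), 62, np.float64(19.23781727003931))
collar (array([ 469.17991632, -133.50209205]), np.float64(152.33806389985716), 21, np.float64(17.03131987102752))
red 602.5102040816327 100.54081632653062 [197 307   5  16  49]
red 599.8208955223881 -10.029850746268664 [418 312   5  19  67]
red 584.23125 -119.15625 [636 340   6  25  80]
red 566.8765432098766 -116.91975308641975 [631 375   6  20  81]
deck ((623.0911254882812, -12.826309204101562), (334.7866516113281, 92.25049591064453), 83.09967803955078) [[ 557.18896 -173.46556]
 [ 648.77124 -184.54875]
 [ 688.9933   147.81294]
 [ 597.411    158.89613]]
tray ((556.0568237304688, -292.1851501464844), (116.0147476196289, 248.99107360839844), 89.3872299194336)
grip ((454.90350341796875, 307.5632629394531), (81.2553939819336, 27.493038177490234), 11.768288612365723) 455.29734751409535 306.7589697590979
```

View pics/a.png

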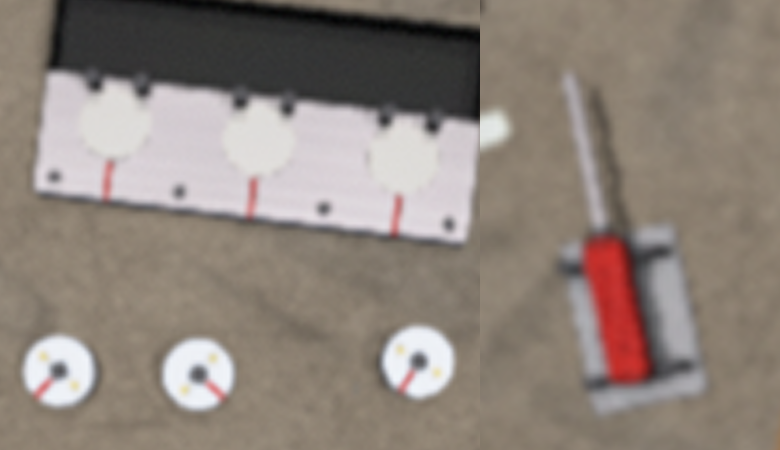

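View pics/b.png

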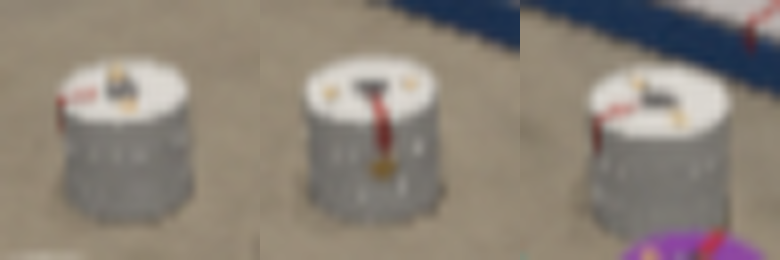

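The middle collar shows brass under its stripe. In the other two the bore faces away from the camera, so I'll load all three, which is harmless if one is empty. Next: refine the stripe angles and work out the first move.

```bash
cat >> h.py <<'E'
def stripe(im,c,z=46):
    s=3;r=30;q=rectify(im,c[0]-r,c[0]+r,c[1]-r,c[1]+r,z,s).astype(float)
    w=np.clip(q[...,2]-np.maximum(q[...,1],q[...,0])-45,0,None)
    a,b=np.indices(w.shape);X=r-a/s;Y=r-b/s;d=np.hypot(X,Y);h=np.clip(q[...,1]-q[...,0],0,None)
    w=w*((d>8)&(d<25))*(h<40); return np.degrees(np.arctan2((w*Y).sum(),(w*X).sum())),w.sum()/1000
def plan(x,y,z,ya):
    "tool-frame shift from here to world x,y,TCP z; turn so tool y lies at world angle ya deg (mod 180)"
    s=ctrl.sense();M=R.from_rotvec(s["ee_rot"]).as_matrix();d=np.array([x,y,z])-s["tcp_pos"]
    t=M.T@d; cur=np.degrees(np.arctan2(M[1,1],M[0,1])); dt=(ya-cur+90)%180-90
    print("shift mm",t.round(1),"turn rad",round(-np.radians(dt),3),"deg",round(dt,1),"tcp",s["tcp_pos"].round(1),"yaw",round(cur,1),"t",round(s["time_s"],1),"q7",s["qpos"][6].round(2))
E
python3 - <<'E'
from h import *
im=viewer.snapshot("top")
S=[]
for p in((458,129),(458,20),(467,-131)):
    c,a,_,_=collar(im,*p); s=stripe(im,c); print(c,a,s)
c,a,_,_=collar(im,458,129); 
plan(c[0],c[1],160,stripe(im,c)[0]+90)
E
```

```text
[458.91866438 135.67979452] 136.7410405567623 (np.float64(136.70590324824676), np.float64(14.081))
[459.85025381  30.98984772] -139.25453148891708 (np.float64(-139.55770857140757), np.float64(10.965))
[ 469.20464135 -133.47679325] 152.3924530852428 (np.float64(151.82543807338453), np.float64(7.712))
shift mm [-393.8 -403.1  143.9] turn rad 0.439 deg -25.1 tcp [210.3 641.4 303.9] yaw 71.8 t 1.1 q7 -0.07
```

```bash
python3 -m creep '[[[-0.0197,-0.0201,0.0072,0],[-0.0197,-0.0201,0.0072,0],[-0.0197,-0.0201,0.0072,0],[-0.0197,-0.0201,0.0072,0],[-0.0197,-0.0201,0.0072,0],[-0.0197,-0.0201,0.0072,0],[-0.0197,-0.0201,0.0072,0],[-0.0197,-0.0201,0.0072,0],[-0.0197,-0.0201,0.0072,0],[-0.0197,-0.0201,0.0072,0],[-0.0197,-0.0201,0.0072,0],[-0.0197,-0.0201,0.0072,0],[-0.0197,-0.0201,0.0072,0],[-0.0197,-0.0201,0.0072,0],[-0.0197,-0.0201,0.0072,0],[-0.0197,-0.0201,0.0072,0],[-0.0197,-0.0201,0.0072,0],[-0.0197,-0.0201,0.0072,0],[-0.0197,-0.0201,0.0072,0],[-0.0197,-0.0201,0.0072,0]]]' 100 40
python3 -m creep '[[[0,0,0,0.11],[0,0,0,0.11],[0,0,0,0.11],[0,0,0,0.109],[0,0,0,0],[0,0,0,0]]]'
python3 - <<'E'
from h import *
plan(458.9,135.7,82,136.7+90)
im=viewer.snapshot("top"); cv2.imwrite("pics/c.png",cv2.resize(rectify(im,360,680,-180,240,46,2),(800,600)))
for p in((458,31),(467,-131)): c=collar(im,*p)[0];print(c,stripe(im,c))
E
```

```text
time_s: 2.72
tcp_pos: [460.0, 135.4, 159.8]
ee_rot: [0.495, 3.102, 0.0]
wrist_force: [0.6, 1.1, 0.8]
finger_gap: 85.1
grip_force: 0.0
time_s: 3.22
tcp_pos: [459.4, 136.8, 160.0]
ee_rot: [1.154, 2.922, -0.0]
wrist_force: [0.5, 0.1, 1.2]
finger_gap: 85.6
grip_force: 0.0
shift mm [-0.3 -1.2 78. ] turn rad 0.004 deg -0.2 tcp [459.4 136.8 160. ] yaw 46.9 t 3.2 q7 0.57
[459.7295082   30.16393443] (np.float64(-141.1532953601145), np.float64(11.594))
[ 469.19130435 -133.48043478] (np.float64(151.72842533114058), np.float64(7.736))
```

```bash
python3 -m creep '[[[0,-0.001,0.02,0],[0,0,0.02,0],[0,0,0.02,0],[0,0,0.018,0],[0,0,0,0]]]'
python3 -m creep '[[[0,0,0,0],[0,0,0,0],[0,0,0,0],[0,0,0,0],[0,0,0,0],[0,0,0,0],[0,0,0,0],[0,0,0,0]]]' 40 40
python3 - <<'E'
from h import *
plan(648.7-10,94.9+1.2,150,83.1)
E
```

```text
time_s: 3.68
tcp_pos: [457.5, 135.5, 79.5]
ee_rot: [-1.153, -2.919, 0.004]
wrist_force: [-1.8, 0.2, -0.9]
finger_gap: 85.5
grip_force: 0.0
time_s: 4.35
tcp_pos: [459.2, 136.0, 83.2]
ee_rot: [1.158, 2.919, 0.002]
wrist_force: [-2.0, -1.4, 7.0]
finger_gap: 51.0
grip_force: 40.2
shift mm [-158.1   94.1  -66.6] turn rad -0.635 deg 36.4 tcp [459.2 136.   83.2] yaw 46.7 t 4.3 q7 0.65
```

```bash
python3 -m creep '[[[0,0,-0.02,0],[0,0,-0.02,0],[0,0,-0.02,0],[0,0,-0.007,0],[-0.0198,0.0118,0,0],[-0.0198,0.0118,0,0],[-0.0198,0.0118,0,0],[-0.0198,0.0118,0,0],[-0.0198,0.0118,0,0],[-0.0198,0.0118,0,0],[-0.0198,0.0118,0,0],[-0.0198,0.0118,0,0],[0,0,0,-0.106],[0,0,0,-0.106],[0,0,0,-0.106],[0,0,0,-0.106],[0,0,0,-0.106],[0,0,0,-0.106],[0,0,0,0],[0,0,0,0]]]'
python3 - <<'E'
from h import *
plan(648.7-10,94.9+1.2,114,83.1)
im=viewer.snapshot("top"); cv2.imwrite("pics/c.png",cv2.resize(rectify(im,420,740,-180,240,100,2),(800,600)))
E
```

```text
time_s: 6.02
tcp_pos: [638.6, 95.8, 148.8]
ee_rot: [-0.193, -3.136, -0.001]
wrist_force: [0.0, -0.2, -1.7]
finger_gap: 51.0
grip_force: 43.5
shift mm [-0.   0.3 34.8] turn rad -0.003 deg 0.2 tcp [638.6  95.8 148.8] yaw 82.9 t 6.0 q7 1.31
```

View pics/c.png

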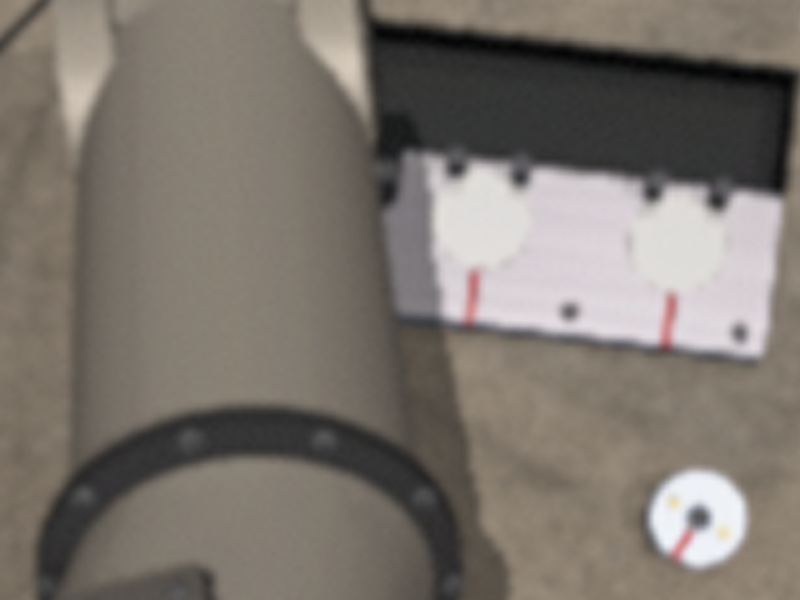

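The top view shows the arm hiding station 0, while stations 1 and 2 are clear. Now I lower the collar and advance it to the posts.

```bash
python3 -m creep '[[[0,0,0.012,0],[0,0,0.012,0],[0,0,0.0105,0],[0,0,0,0],[0,0,0,0],[-0.003,0,0,0],[-0.003,0,0,0],[0,0,0,0],[0,0,0,0]]]'
for i in 1 2 3; do python3 -m creep '[[[-0.0015,0,0,0],[0,0,0,0]]]'; done
```

```text
time_s: 6.82
tcp_pos: [644.9, 95.2, 114.4]
ee_rot: [0.189, 3.136, -0.0]
wrist_force: [-0.2, 0.9, -3.5]
finger_gap: 50.9
grip_force: 46.5
time_s: 6.98
tcp_pos: [646.4, 95.0, 114.5]
ee_rot: [0.188, 3.136, 0.0]
wrist_force: [-0.1, -0.1, -3.0]
finger_gap: 51.1
grip_force: 46.5
time_s: 7.15
tcp_pos: [647.9, 94.8, 114.5]
ee_rot: [0.188, 3.136, 0.0]
wrist_force: [-0.1, -0.2, -2.7]
finger_gap: 50.7
grip_force: 46.5
time_s: 7.32
tcp_pos: [648.5, 94.8, 114.3]
ee_rot: [-0.188, -3.134, 0.0]
wrist_force: [-6.0, 0.5, 0.5]
finger_gap: 50.6
grip_force: 47.0
```

```bash
python3 -m creep '[[[0,0,0.001,0],[0,0,0,0],[0,0,0,0]]]'
python3 -m creep '[[[0,0,0,0],[0,0,0,0],[0,0,0,0],[0,0,0,0],[0,0,0,0],[0,0,-0.015,0],[0,0,-0.02,0],[0,0,-0.025,0],[0,0,0,0]]]' 100
python3 - <<'E'
from h import *
plan(459.8,30.6,170,-140.3+90)
E
```

```text
time_s: 7.57
tcp_pos: [648.4, 94.8, 113.2]
ee_rot: [-0.188, -3.134, 0.0]
wrist_force: [-5.0, 0.0, -0.6]
finger_gap: 51.1
grip_force: 46.9
time_s: 8.32
tcp_pos: [651.1, 94.8, 177.9]
ee_rot: [0.189, 3.131, 0.003]
wrist_force: [1.1, -1.1, 0.7]
finger_gap: 85.5
grip_force: 0.0
shift mm [182.2 -86.7   6.8] turn rad -0.813 deg 46.6 tcp [651.1  94.8 177.9] yaw 83.1 t 8.3 q7 1.32
```

```bash
python3 -m creep '[[[0.02,0.02,0,0],[0.02,0.02,0,0],[0.02,0.02,0,0],[0.02,0.02,0,0],[0,0,0,0],[0,0,0,0]]]'
python3 - <<'E'
from h import *
im=viewer.snapshot("top")
for p,z in(((458,31),46),((467,-131),46)): c=collar(im,*p,z)[0];print(c,stripe(im,c,z))
sc=viewer.snapshot("scene")
u=lambda p:to_px("scene",p)[0].astype(int)
def crop(p,w=22):
    x,y=u(p); return cv2.resize(sc[y-w:y+w,x-w:x+w],(390,390),interpolation=cv2.INTER_CUBIC)
cv2.imwrite("pics/d.png",np.hstack([crop([648,95,50]),crop([460,31,25])]))
cv2.imwrite("pics/d2.png",rectify(im,400,700,-180,240,46,1.5))
plan(459.8,30.6,170,-140.3+90)
E
```

```text
time_s: 8.82
tcp_pos: [578.6, 185.3, 173.6]
ee_rot: [0.184, 3.136, 0.001]
wrist_force: [0.2, -0.2, -0.4]
finger_gap: 85.7
grip_force: 0.0
[459.82227488  31.06161137] (np.float64(-139.27415757758035), np.float64(11.018))
[ 469.21585903 -133.50220264] (np.float64(151.798886918154), np.float64(7.627))
shift mm [ 100.9 -165.8    3.5] turn rad -0.813 deg 46.6 tcp [579.8 183.1 173.6] yaw 83.1 t 8.9 q7 1.14
```

View pics/d.png

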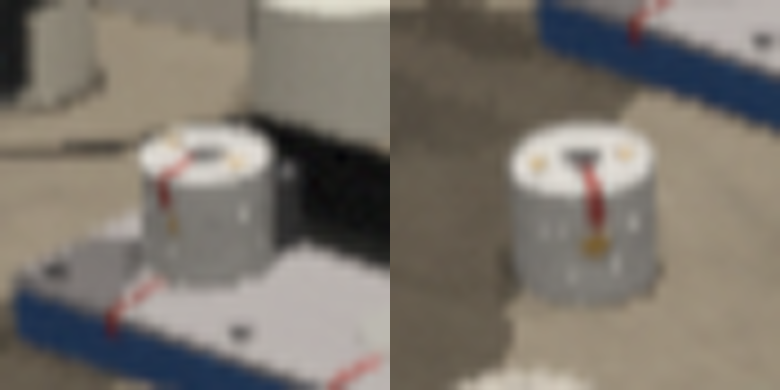

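View pics/d2.png

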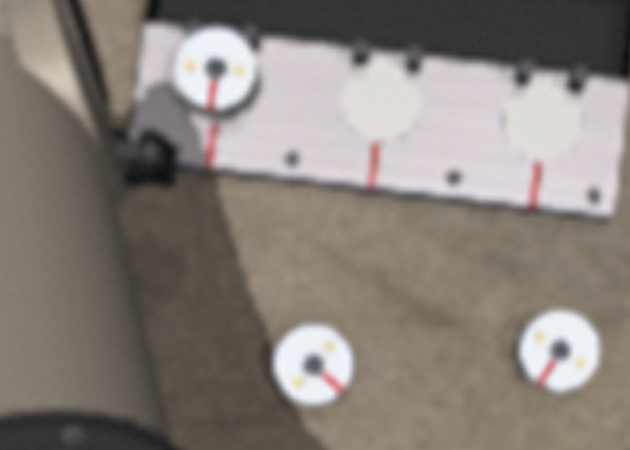

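Station 0 is loaded, with stripe and mark in line at (213,125) and brass visible in its hole. The middle collar's angle looks closer to -133° by its dots, so I'll refine that with a line fit.

```bash
cat >> h.py <<'E'
def stripe2(im,c,z=46):
    s=4;r=28;q=rectify(im,c[0]-r,c[0]+r,c[1]-r,c[1]+r,z,s).astype(float)
    a,b=np.indices(q.shape[:2]);X=r-a/s;Y=r-b/s;d=np.hypot(X,Y)
    w=np.clip(q[...,2]-q[...,1]-25,0,None)*((d>7)&(d<27))
    m=np.array([(w*X).sum(),(w*Y).sum()])/w.sum(); C=np.cov(np.c_[X.ravel(),Y.ravel()].T,aweights=w.ravel()); v=np.linalg.eigh(C)[1][:,1]; v*=np.sign(v@m)
    g=q[...,1]-q[...,0]; w2=np.clip(g-25,0,None)*((d>7)&(d<24))*(q[...,2]-q[...,1]<60)
    C=np.cov(np.c_[X.ravel(),Y.ravel()].T,aweights=w2.ravel()); u=np.linalg.eigh(C)[1][:,1]
    dk=np.clip(130-q.max(2),0,None)*(d<9); hc=np.array([(dk*X).sum(),(dk*Y).sum()])/dk.sum()
    A=lambda t:round(float(np.degrees(np.arctan2(t[1],t[0]))),1)
    return dict(mean=A(m),mean_hole=A(m-hc),line=A(v),dots=A([-u[1],u[0]]),hole=hc.round(1),m=m.round(1))
E
python3 - <<'E'
from h import *
im=viewer.snapshot("top")
for p,z in(((648,95),76),((458,31),46),((467,-131),46)): c=collar(im,*p,z)[0];print(c,stripe2(im,c,z))
E
```

```text
[648.62033582  94.18656716] {'mean': 171.3, 'mean_hole': 171.8, 'line': 173.5, 'dots': 174.7, 'hole': array([0. , 0.1]), 'm': array([-17.1,   2.6])}
[459.85714286  30.81071429] {'mean': -139.9, 'mean_hole': -133.2, 'line': -133.1, 'dots': -132.2, 'hole': array([-2.9,  0.2]), 'm': array([-14.6, -12.3])}
[ 469.21568627 -133.5254902 ] {'mean': 151.7, 'mean_hole': 148.2, 'line': 148.1, 'dots': 148.2, 'hole': array([-2.4,  0.1]), 'm': array([-17. ,   9.2])}
```

```bash
python3 -m creep '[[[0.013,-0.0207,0,0],[0.013,-0.0207,0,0],[0.013,-0.0207,0,0],[0.013,-0.0207,0,0],[0.013,-0.0207,0,0],[0.013,-0.0207,0,0],[0.013,-0.0207,0,0],[0.0127,-0.0208,0,0],[0,0,0,-0.1046],[0,0,0,-0.1046],[0,0,0,-0.1046],[0,0,0,-0.1046],[0,0,0,-0.1046],[0,0,0,-0.1046],[0,0,0,-0.1046],[0,0,0,-0.1046],[0,0,0,-0.1046],[0,0,0,0],[0,0,0,0]]]'
python3 -c "
from h import *
plan(457,31,83,137)"
```

```text
time_s: 10.55
tcp_pos: [456.8, 30.6, 173.4]
ee_rot: [-1.247, 2.883, -0.0]
wrist_force: [0.1, -0.4, -0.1]
finger_gap: 85.1
grip_force: 0.0
shift mm [-0.4  0.1 90.4] turn rad -0.004 deg 0.2 tcp [456.8  30.6 173.4] yaw 136.8 t 10.6 q7 2.19
```

```bash
python3 -m creep '[[[0,0,0.02,0],[0,0,0.02,0],[0,0,0.02,0],[0,0,0.02,0],[0,0,0.01,0],[0,0,0,0],[0,0,0,0]]]'
python3 -m creep '[[[0,0,0,0],[0,0,0,0],[0,0,0,0],[0,0,0,0],[0,0,0,0],[0,0,0,0],[0,0,-0.02,0],[0,0,-0.02,0],[0,0,-0.02,0],[0,0,-0.007,0],[0,0,0,0]]]' 40 40
python3 - <<'E'
from h import *
plan(625.5,-13.1,150,83.1)
E
```

```text
time_s: 11.13
tcp_pos: [456.5, 31.3, 83.5]
ee_rot: [1.251, -2.881, 0.0]
wrist_force: [0.0, -0.6, 1.4]
finger_gap: 85.7
grip_force: 0.0
time_s: 12.05
tcp_pos: [457.3, 31.7, 152.0]
ee_rot: [-1.253, 2.877, -0.001]
wrist_force: [1.2, -0.2, -3.9]
finger_gap: 50.7
grip_force: 43.8
shift mm [ -81.8 -153.6    2.6] turn rad 0.942 deg -54.0 tcp [457.3  31.7 152. ] yaw 137.1 t 12.1 q7 2.2
```

```bash
python3 -m creep '[[[-0.0102,-0.0192,0,0],[-0.0102,-0.0192,0,0],[-0.0102,-0.0192,0,0],[-0.0102,-0.0192,0,0],[-0.0102,-0.0192,0,0],[-0.0102,-0.0192,0,0],[-0.0102,-0.0192,0,0],[-0.0102,-0.0192,0,0],[0,0,0,0.1047],[0,0,0,0.1047],[0,0,0,0.1047],[0,0,0,0.1047],[0,0,0,0.1047],[0,0,0,0.1047],[0,0,0,0.1047],[0,0,0,0.1047],[0,0,0,0.1047],[0,0,0,0]]]'
python3 -m creep '[[[0,0,0.012,0],[0,0,0.012,0],[0,0,0.0135,0],[0,0,0,0],[-0.003,0,0,0],[-0.003,0,0,0],[0,0,0,0]]]'
python3 - <<'E'
from h import *
plan(635.5,-14.3,114,83.1)
E
```

```text
time_s: 13.55
tcp_pos: [624.0, -13.1, 148.7]
ee_rot: [-0.197, -3.134, 0.001]
wrist_force: [0.7, 0.0, -3.7]
finger_gap: 51.1
grip_force: 43.8
time_s: 14.13
tcp_pos: [631.0, -14.3, 112.2]
ee_rot: [-0.189, -3.136, 0.0]
wrist_force: [1.2, -0.2, -2.9]
finger_gap: 50.4
grip_force: 50.9
shift mm [-4.5  0.5 -1.8] turn rad 0.0 deg -0.0 tcp [631.  -14.3 112.2] yaw 83.1 t 14.1 q7 1.57
```

```bash
python3 -m creep '[[[0,0.0005,-0.001,0],[-0.0025,0,0,0],[0,0,0,0]]]'
for i in 1 2; do python3 -m creep '[[[-0.0015,0,0,0],[0,0,0,0]]]'; done
```

```text
time_s: 14.38
tcp_pos: [633.5, -13.8, 114.0]
ee_rot: [0.189, 3.135, -0.0]
wrist_force: [0.5, -0.0, -4.7]
finger_gap: 50.5
grip_force: 50.9
time_s: 14.55
tcp_pos: [634.8, -13.9, 114.0]
ee_rot: [0.189, 3.136, 0.0]
wrist_force: [-0.6, 0.8, -5.2]
finger_gap: 50.7
grip_force: 50.9
time_s: 14.72
tcp_pos: [636.2, -14.2, 113.9]
ee_rot: [0.189, 3.136, -0.0]
wrist_force: [0.5, -0.9, -4.3]
finger_gap: 50.6
grip_force: 50.9
```

```bash
for i in 1 2; do python3 -m creep '[[[-0.001,0,0,0],[0,0,0,0]]]'; done
```

```text
time_s: 14.88
tcp_pos: [636.6, -14.3, 113.8]
ee_rot: [-0.189, -3.135, 0.0]
wrist_force: [-4.1, 0.3, -1.8]
finger_gap: 51.1
grip_force: 51.1
time_s: 15.05
tcp_pos: [636.9, -14.4, 113.7]
ee_rot: [-0.189, -3.133, -0.0]
wrist_force: [-9.9, 1.8, 2.9]
finger_gap: 50.8
grip_force: 51.5
```

```bash
python3 -m creep '[[[0.0005,0,0.0005,0],[0,0,0,0]]]'
python3 -m creep '[[[0,0,0,0],[0,0,0,0],[0,0,0,0],[0,0,0,0],[0,0,0,0],[0,0,-0.015,0],[0,0,-0.02,0],[0,0,-0.025,0],[0,0,0,0]]]' 100
python3 - <<'E'
from h import *
im=viewer.snapshot("top")
c=collar(im,467,-131)[0];print(c,stripe2(im,c))
plan(466.8,-133.4,170,58.1)
E
```

```text
time_s: 15.22
tcp_pos: [636.7, -14.4, 113.2]
ee_rot: [-0.189, -3.134, 0.0]
wrist_force: [-6.6, 0.2, 0.6]
finger_gap: 50.5
grip_force: 51.4
time_s: 15.97
tcp_pos: [639.5, -14.7, 177.7]
ee_rot: [0.19, 3.13, 0.001]
wrist_force: [1.5, 0.1, 0.5]
finger_gap: 85.4
grip_force: 0.0
[ 469.28672986 -133.46682464] {'mean': 151.9, 'mean_hole': 148.2, 'line': 147.7, 'dots': 148.2, 'hole': array([-2.5,  0.1]), 'm': array([-17.1,   9.1])}
shift mm [ 156.5 -138.8    5.1] turn rad 0.436 deg -25.0 tcp [638.8 -14.5 175.9] yaw 83.1 t 16.0 q7 1.55
```

```bash
python3 -m creep '[[[0.0174,-0.0154,0,0],[0.0174,-0.0154,0,0],[0.0174,-0.0154,0,0],[0.0174,-0.0154,0,0],[0.0174,-0.0154,0,0],[0.0174,-0.0154,0,0],[0.0174,-0.0154,0,0],[0.0174,-0.0154,0,0],[0.0173,-0.0156,0,0],[0,0,0,0.109],[0,0,0,0.109],[0,0,0,0.109],[0,0,0,0.109],[0,0,0,0],[0,0,0,0]]]'
python3 - <<'E'
from h import *
im=viewer.snapshot("top")
for p in ((648,95),(636,-14)): c=collar(im,*p,76)[0];print(c,stripe2(im,c,76))
plan(466.8,-133.4,83,58.1)
E
```

```text
time_s: 17.27
tcp_pos: [465.4, -133.1, 173.1]
ee_rot: [-0.857, -3.022, 0.001]
wrist_force: [0.2, 0.2, 0.3]
finger_gap: 85.2
grip_force: 0.0
[648.88529412  93.54852941] {'mean': 169.4, 'mean_hole': 171.8, 'line': 173.2, 'dots': 174.7, 'hole': array([-0.2,  0.8]), 'm': array([-17.3,   3.3])}
[630.8612079  -39.08420441] {'mean': 105.4, 'mean_hole': nan, 'line': -169.4, 'dots': -115.1, 'hole': array([nan, nan]), 'm': array([-6.9, 25.2])}
shift mm [-1.3  0.6 90.2] turn rad 0.004 deg -0.3 tcp [ 465.4 -133.2  173.2] yaw 58.4 t 17.3 q7 1.37h.py:33: RuntimeWarning: Mean of empty slice.
  px=px[np.hypot(*px.T)<24]; m=px.mean(0)
  ret = um.true_divide(
h.py:52: RuntimeWarning: invalid value encountered in divide
  dk=np.clip(130-q.max(2),0,None)*(d<9); hc=np.array([(dk*X).sum(),(dk*Y).sum()])/dk.sum()
```

Station 1 is hidden by the arm; I'll carry on with the third collar.

```bash
python3 -m creep '[[[-0.0013,0.0006,0.02,0],[0,0,0.02,0],[0,0,0.02,0],[0,0,0.02,0],[0,0,0.01,0],[0,0,0,0],[0,0,0,0]]]'
python3 -m creep '[[[0,0,0,0],[0,0,0,0],[0,0,0,0],[0,0,0,0],[0,0,0,0],[0,0,0,0],[0,0,-0.02,0],[0,0,-0.02,0],[0,0,-0.02,0],[0,0,-0.007,0],[0,0,0,0]]]' 40 40
python3 - <<'E'
from h import *
plan(622.3-9,-123.5+1.1,150,83.1)
E
```

```text
time_s: 17.9
tcp_pos: [466.7, -133.7, 83.5]
ee_rot: [-0.862, -3.02, 0.0]
wrist_force: [-0.3, 0.4, 0.8]
finger_gap: 85.1
grip_force: 0.0
time_s: 18.82
tcp_pos: [467.7, -133.4, 152.0]
ee_rot: [0.862, 3.018, 0.002]
wrist_force: [0.5, -0.3, -3.8]
finger_gap: 50.4
grip_force: 43.5
shift mm [-117.8   86.2    2.4] turn rad -0.436 deg 25.0 tcp [ 467.7 -133.4  152. ] yaw 58.1 t 18.8 q7 1.4
```

```bash
python3 -m creep '[[[-0.0168,0.0123,0,0],[-0.0168,0.0123,0,0],[-0.0168,0.0123,0,0],[-0.0168,0.0123,0,0],[-0.0168,0.0123,0,0],[-0.0168,0.0123,0,0],[-0.0168,0.0123,0,0],[0,0,0,-0.109],[0,0,0,-0.109],[0,0,0,-0.109],[0,0,0,-0.109],[0,0,0,0]]]'
python3 -m creep '[[[0,0,0.012,0],[0,0,0.012,0],[0,0,0.012,0],[0,0,0,0],[-0.003,0,0,0],[-0.003,0,0,0],[0,0,0,0]]]'
python3 - <<'E'
from h import *
plan(622.3,-123.5,114,83.1)
E
```

```text
time_s: 19.82
tcp_pos: [611.7, -122.5, 148.9]
ee_rot: [-0.181, -3.135, -0.001]
wrist_force: [-0.7, 0.8, -3.1]
finger_gap: 51.3
grip_force: 43.3
time_s: 20.4
tcp_pos: [618.7, -123.2, 113.9]
ee_rot: [-0.19, -3.136, 0.0]
wrist_force: [-0.6, -0.7, -3.1]
finger_gap: 50.9
grip_force: 48.4
shift mm [-3.6  0.1 -0.1] turn rad -0.001 deg 0.0 tcp [ 618.7 -123.2  113.9] yaw 83.1 t 20.4 q7 1.74
```

```bash
python3 -m creep '[[[-0.0025,0,0,0],[0,0,0,0]]]'; for i in 1 2 3; do python3 -m creep '[[[-0.0012,0,0,0],[0,0,0,0]]]'; done
```

```text
time_s: 20.57
tcp_pos: [621.1, -123.5, 114.4]
ee_rot: [0.19, 3.136, -0.0]
wrist_force: [-0.3, 0.3, -4.1]
finger_gap: 50.8
grip_force: 48.4
time_s: 20.73
tcp_pos: [622.0, -123.7, 114.5]
ee_rot: [0.19, 3.136, -0.0]
wrist_force: [0.3, -0.2, -3.6]
finger_gap: 50.7
grip_force: 48.4
time_s: 20.9
tcp_pos: [623.2, -123.9, 114.5]
ee_rot: [0.19, 3.136, -0.0]
wrist_force: [0.5, 0.0, -4.5]
finger_gap: 51.1
grip_force: 48.4
time_s: 21.07
tcp_pos: [623.9, -123.9, 114.3]
ee_rot: [-0.19, -3.135, -0.0]
wrist_force: [-2.9, 0.4, -1.8]
finger_gap: 51.0
grip_force: 48.7
```

```bash
python3 -m creep '[[[-0.0007,0,0.001,0],[0,0,0,0],[0,0,0,0]]]'
python3 -m creep '[[[0,0,0,0],[0,0,0,0],[0,0,0,0],[0,0,0,0],[0,0,0,0],[0,0,-0.015,0],[0,0,-0.025,0],[0,0,-0.03,0],[0,0,0,0]]]' 100
python3 - <<'E'
from h import *
plan(460,420,190,101.5)
E
```

```text
time_s: 21.32
tcp_pos: [624.1, -123.9, 113.1]
ee_rot: [-0.189, -3.134, -0.001]
wrist_force: [-5.4, 1.5, -0.6]
finger_gap: 50.7
grip_force: 48.8
time_s: 22.07
tcp_pos: [627.0, -124.8, 188.6]
ee_rot: [0.19, 3.129, -0.0]
wrist_force: [0.6, -2.3, 0.5]
finger_gap: 85.1
grip_force: 0.0
shift mm [231.8 520.6  -2.9] turn rad -0.322 deg 18.5 tcp [ 627.  -124.8  188.6] yaw 83.0 t 22.1 q7 1.71
```

```bash
python3 -m creep '[[[0.0116,0.026,0,0],[0.0116,0.026,0,0],[0.0116,0.026,0,0],[0.0116,0.026,0,0],[0.0116,0.026,0,0],[0.0116,0.026,0,0],[0.0116,0.026,0,0],[0.0116,0.026,0,0],[0.0116,0.026,0,0],[0.0116,0.026,0,0],[0.0116,0.026,0,0],[0.0116,0.026,0,0],[0.0116,0.026,0,0],[0.0116,0.026,0,0],[0.0116,0.026,0,0],[0.0116,0.026,0,0],[0.0116,0.026,0,0],[0.0116,0.026,0,0],[0.0116,0.026,0,0],[0.0116,0.026,0,0]]]'
python3 - <<'E'
from h import *
im=viewer.snapshot("top")
for p in ((648,95),(636,-14),(623,-124)): c=collar(im,*p,76)[0];print(c,stripe2(im,c,76))
d=rectify(im,380,620,220,380,54,4); red,_,_=masks(d); n,l,st,ce=cv2.connectedComponentsWithStats(red.astype(np.uint8)); i=1+st[1:,4].argmax(); a,b=np.nonzero(l==i)
print(cv2.minAreaRect(np.c_[620-a/4,380-b/4].astype(np.float32)),620-a.mean()/4,380-b.mean()/4)
plan(455,307,190,101.5)
sc=viewer.snapshot("scene");x,y=to_px("scene",[636,-14,50])[0].astype(int)
cv2.imwrite("pics/e.png",np.vstack([cv2.resize(sc[y-35:y+35,x-60:x+60],(600,350),interpolation=cv2.INTER_CUBIC),cv2.resize(d,(600,400))[:240]]))
cv2.imwrite("pics/f.png",np.hstack([cv2.resize(rectify(im,540,720,-190,170,60,2),(480,240)),cv2.resize(d,(240,360))[:240]]))
E
```

```text
time_s: 23.73
tcp_pos: [456.8, 421.5, 183.5]
ee_rot: [0.19, 3.136, 0.001]
wrist_force: [1.2, -0.1, -0.6]
finger_gap: 85.3
grip_force: 0.0
[648.89759036  93.68373494] {'mean': 169.8, 'mean_hole': 171.7, 'line': 173.5, 'dots': 174.7, 'hole': array([-0.3,  0.6]), 'm': array([-17.3,   3.1])}h.py:33: RuntimeWarning: Mean of empty slice.
  px=px[np.hypot(*px.T)<24]; m=px.mean(0)
  ret = um.true_divide(
h.py:49: RuntimeWarning: invalid value encountered in divide
  m=np.array([(w*X).sum(),(w*Y).sum()])/w.sum(); C=np.cov(np.c_[X.ravel(),Y.ravel()].T,aweights=w.ravel()); v=np.linalg.eigh(C)[1][:,1]; v*=np.sign(v@m)
Traceback (most recent call last):
  File "h.py", line 49, in stripe2
    m=np.array([(w*X).sum(),(w*Y).sum()])/w.sum(); C=np.cov(np.c_[X.ravel(),Y.ravel()].T,aweights=w.ravel()); v=np.linalg.eigh(C)[1][:,1]; v*=np.sign(v@m)
                                                     ~~~~~~^^^^^^^^^^^^^^^^^^^^^^^^^^^^^^^^^^^^^^^^^^^^^^^^^
ZeroDivisionError: Weights sum to zero, can't be normalized
```

Collar on station 1 isn't found: look at the whole picture.

Run:
```python
from h import *
im=viewer.snapshot("top"); cv2.imwrite("pics/e.png",cv2.resize(rectify(im,400,740,-200,360,54,2),(784,476)))
sc=viewer.snapshot("scene");cv2.imwrite("pics/f.png",cv2.resize(sc,(800,600)))
```

```text
(no output)
```

View pics/e.png

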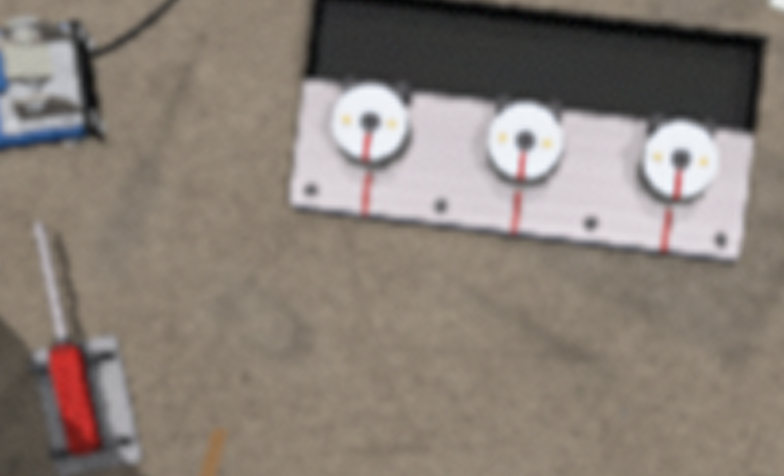

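All three collars stand on their stations with stripe and mark in line (holes at (370,121), (525,140), (681,159)). The miss came from my disc search on the white deck, so I'll use the dark centre holes instead.

```bash
cat >> h.py <<'E'
def hole(im,x,y,z=76):
    s=4;r=14
    for _ in range(3):
        q=rectify(im,x-r,x+r,y-r,y+r,z,s).max(2).astype(float);a,b=np.indices(q.shape);X=r-a/s;Y=r-b/s
        w=np.clip(150-q,0,None)*(np.hypot(X,Y)<9); x+=(w*X).sum()/w.sum(); y+=(w*Y).sum()/w.sum()
    return np.array([x,y])
E
python3 - <<'E'
from h import *
im=viewer.snapshot("top")
for p in ((648,94),(636,-14),(623,-124)): c=hole(im,*p);print(c.round(1),stripe2(im,c,76))
d=rectify(im,380,620,220,380,54,4); red,_,h=masks(d); n,l,st,ce=cv2.connectedComponentsWithStats(red.astype(np.uint8)); i=1+st[1:,4].argmax(); a,b=np.nonzero(l==i)
P=np.c_[620-a/4,380-b/4]; print(cv2.minAreaRect(P.astype(np.float32)),P.mean(0)); v=np.linalg.eigh(np.cov(P.T))[1][:,1]; print("yaw",np.degrees(np.arctan(v[1]/v[0])))
d=rectify(im,380,640,220,380,42,4).astype(float); 
for row in(240,320,380,430):
    r=d[row-6:row+7].mean((0,2)); j=(np.abs(np.arange(r.size)-(380-(307.5+(640-row/4-455)*.195))*4)<40); k=np.clip(r-np.median(r[j])-10,0,None)*j; print(640-row/4, 380-(k*np.arange(r.size)).sum()/k.sum()/4)
plan(455,307,190,101.5)
E
```

```text
[648.6  94.3] {'mean': 171.7, 'mean_hole': 171.7, 'line': 173.2, 'dots': 174.7, 'hole': array([ 0.1, -0. ]), 'm': array([-17.1,   2.5])}
[635.4 -14.5] {'mean': 172.1, 'mean_hole': 172.1, 'line': 174.0, 'dots': 172.3, 'hole': array([ 0.1, -0. ]), 'm': array([-18.1,   2.5])}
[ 622.3 -123.6] {'mean': 173.3, 'mean_hole': 173.3, 'line': 174.1, 'dots': 174.0, 'hole': array([ 0., -0.]), 'm': array([-17.8,   2.1])}
((454.989013671875, 307.80120849609375), (81.33220672607422, 28.07689666748047), 12.094758033752441) [455.64662371 307.25607354]
yaw 12.325263298471164
580.0 335.9641143963196
560.0 331.4375331596971
545.0 328.27971516038866
532.5 325.75248327168447
shift mm [ -11.6 -113.1   -6.8] turn rad -0.32 deg 18.3 tcp [456.9 420.7 183.2] yaw 83.2 t 23.9 q7 0.72
```

```bash
python3 -m creep '[[[-0.0024,-0.0222,0,0],[-0.0024,-0.0222,0,0],[-0.0024,-0.0222,0,0],[-0.0024,-0.0222,0,0],[-0.0022,-0.0222,0,0],[0,0,0,-0.11],[0,0,0,-0.11],[0,0,0,-0.11],[0,0,0,0],[0,0,0,0]]]'
python3 - <<'E'
from h import *
plan(455.5,309.1,100,102.1)
E
```

```text
time_s: 24.77
tcp_pos: [456.1, 307.4, 183.5]
ee_rot: [-0.32, 3.125, 0.0]
wrist_force: [-0.0, -0.3, -0.5]
finger_gap: 85.3
grip_force: 0.0
shift mm [ 0.2  1.8 83.5] turn rad -0.007 deg 0.4 tcp [456.1 307.4 183.5] yaw 101.7 t 24.8 q7 1.14
```

```bash
python3 -m creep '[[[0,0.0018,0.0208,-0.007],[0,0,0.0209,0],[0,0,0.0209,0],[0,0,0.0209,0],[0,0,0,0],[0,0,0,0]]]'
python3 -m creep '[[[0,0,0,0],[0,0,0,0],[0,0,0,0],[0,0,0,0],[0,0,0,0],[0,0,0,0],[0,0,0,0],[0,0,0,0]]]' 0 80
python3 -m creep '[[[0,0,-0.015,0],[0,0,-0.02,0],[0,0,-0.025,0],[0,0,-0.025,0],[0,0,0,0],[0,0,0,0]]]'
```

```text
time_s: 25.27
tcp_pos: [455.0, 309.6, 99.5]
ee_rot: [0.334, -3.122, 0.002]
wrist_force: [0.3, 0.4, 0.9]
finger_gap: 85.5
grip_force: 0.0
time_s: 25.93
tcp_pos: [455.4, 310.4, 100.7]
ee_rot: [-0.339, 3.123, 0.001]
wrist_force: [-1.9, -1.7, 12.8]
finger_gap: 20.6
grip_force: 77.9
time_s: 26.43
tcp_pos: [455.5, 310.6, 186.0]
ee_rot: [-0.339, 3.121, 0.002]
wrist_force: [-0.5, 0.6, -2.7]
finger_gap: 20.4
grip_force: 79.1
```

```bash
python3 -m creep '[[[0.0042,-0.021,0,0],[0.0042,-0.021,0,0],[0.0042,-0.021,0,0],[0.0042,-0.021,0,0],[0.0042,-0.021,0,0],[0.0042,-0.021,0,0],[0.0042,-0.021,0,0],[0.0042,-0.021,0,0],[0.0042,-0.0215,0,0],[0,0,0,0.112],[0,0,0,0.112],[0,0,0,0.111],[0,0,0.025,0],[0,0,0.025,0],[0,0,0.0253,0],[0,0,0,0],[0,0,0,0]]]'
python3 - <<'E'
from h import *
plan(458.9,117.4,110.7,83.1)
im=viewer.snapshot("top"); cv2.imwrite("pics/g.png",cv2.resize(rectify(im,480,700,-180,180,52,2),(785,480)))
for p in ((648,94),(636,-14),(623,-124)): c=hole(im,*p);print(c.round(1),stripe2(im,c,76))
E
```

```text
time_s: 27.85
tcp_pos: [457.9, 116.4, 108.4]
ee_rot: [-0.187, -3.133, 0.004]
wrist_force: [0.7, 0.2, -2.1]
finger_gap: 20.8
grip_force: 78.8
shift mm [-0.9  1.1 -2.3] turn rad 0.001 deg -0.1 tcp [457.9 116.4 108.4] yaw 83.2 t 27.9 q7 1.24
[648.6  94.3] {'mean': 171.8, 'mean_hole': 171.8, 'line': 173.5, 'dots': 174.8, 'hole': array([ 0.1, -0. ]), 'm': array([-17.1,   2.5])}
[635.4 -14.5] {'mean': 172.2, 'mean_hole': 172.2, 'line': 174.1, 'dots': 172.3, 'hole': array([ 0.1, -0. ]), 'm': array([-18.1,   2.5])}
[ 622.2 -123.6] {'mean': 173.3, 'mean_hole': 173.4, 'line': 173.9, 'dots': 174.0, 'hole': array([0., 0.]), 'm': array([-17.8,   2.1])}
```

View pics/g.png

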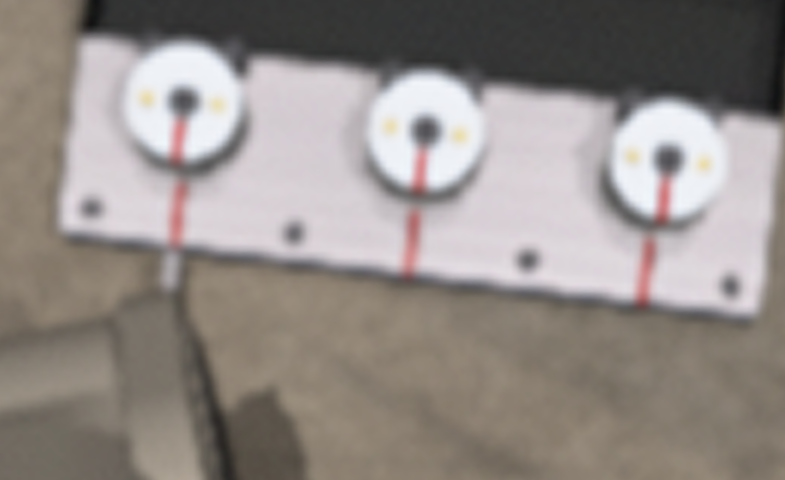

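The top view shows the rod tip at (172,250), about 1 mm to the right of station 0's bore line, matching the TCP offset. I'll correct that and check the height in the scene view.

```bash
python3 -m creep '[[[-0.0008,0.0012,-0.0023,0],[0,0,0,0],[0,0,0,0]]]'
python3 - <<'E'
from h import *
plan(458.9,117.4,110.7,83.1)
s=ctrl.sense();M=R.from_rotvec(s["ee_rot"]).as_matrix();print(M.round(3))
sc=viewer.snapshot("scene");T=np.array([458.9+129,117.4-15.6,52]);E=np.array([648.6-25.8,94.4+3.1,52.])
pt,pe=to_px("scene",[T,E]);print(pt,pe)
x,y=pe.astype(int);k=10
c=cv2.resize(sc[y-25:y+25,x-40:x+40],(800,500),interpolation=cv2.INTER_CUBIC)
for p in(pt,pe): cv2.circle(c,tuple(int(v) for v in ((p-[x-40,y-25])*k+5)),4,(0,255,0),1)
cv2.imwrite("pics/i.png",c)
E
```

```text
time_s: 28.15
tcp_pos: [460.5, 118.5, 113.1]
ee_rot: [0.186, 3.134, 0.002]
wrist_force: [0.3, 0.1, -2.1]
finger_gap: 20.4
grip_force: 78.9
shift mm [ 1.5 -1.3  2.4] turn rad 0.002 deg -0.1 tcp [460.5 118.5 113.1] yaw 83.2 t 28.1 q7 1.24
[[-0.993  0.118  0.002]
 [ 0.118  0.993  0.001]
 [-0.002  0.001 -1.   ]]
[239.43941249 164.12296923] [246.1798716  160.75400699]
```

View pics/i.png

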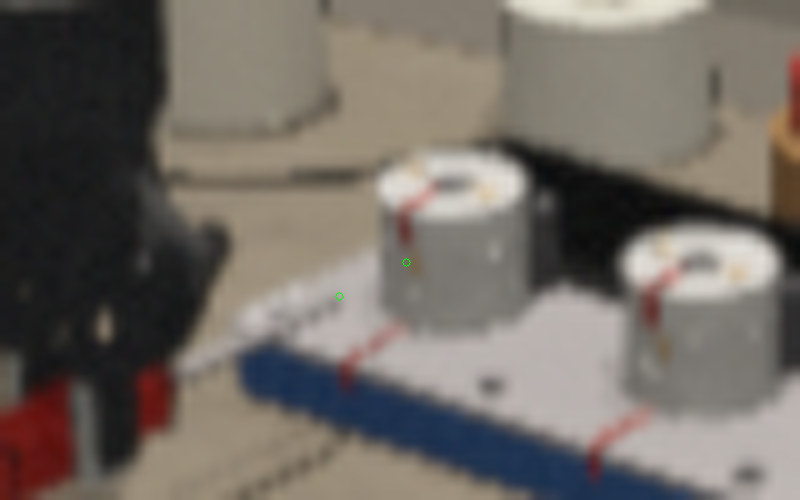

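```bash
python3 -m creep '[[[0.0005,0,0,0],[0,0,0,0],[0,0,0,0],[0,0,0,0]]]'
python3 - <<'E'
from h import *
plan(458.9,117.4,110.7,83.1)
p0=ctrl.sense()["tcp_pos"]
sc=viewer.snapshot("scene");d=np.array([.993,-.119,0])
c0=np.array([p0[0],p0[1],p0[2]-58.7])
k=20;x,y=to_px("scene",c0+100*d)[0].astype(int)
c=cv2.resize(sc[y-14:y+14,x-20:x+20],(800,560),interpolation=cv2.INTER_CUBIC)
for dz in(-3.5,3.5):
    q=[(to_px("scene",c0+t*d+[0,0,dz])[0]-[x-20,y-14])*k+k/2 for t in(45,130)]
    cv2.line(c,tuple(int(v) for v in q[0]),tuple(int(v) for v in q[1]),(0,255,0),1)
cv2.imwrite("pics/j.png",c)
E
```

```text
time_s: 28.53
tcp_pos: [459.4, 118.2, 112.0]
ee_rot: [-0.186, -3.136, 0.0]
wrist_force: [-0.3, 0.4, -2.5]
finger_gap: 20.7
grip_force: 78.9
shift mm [ 0.4 -0.8  1.3] turn rad 0.002 deg -0.1 tcp [459.4 118.2 112. ] yaw 83.2 t 28.5 q7 1.24
```

View pics/j.png

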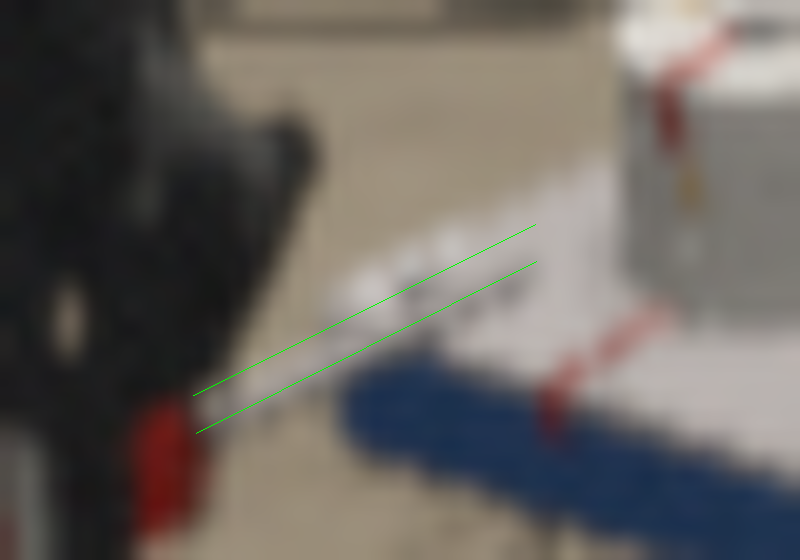

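The rod runs nearly level on the predicted line (tip at about (530,245)) and brass shows in the entry at (690,190). Now I push with force watching.

```bash
python3 -m creep '[[[-0.01,-0.0005,0,0],[-0.01,0,0,0],[-0.008,0,0,0],[0,0,0,0],[0,0,0,0]]]'
for i in 1 2 3; do python3 -m creep '[[[-0.003,0,0,0],[-0.003,0,0,0],[0,0,0,0]]]' | grep -E 'tcp|force'; done
```

```text
time_s: 29.0
tcp_pos: [487.7, 114.1, 111.7]
ee_rot: [0.188, 3.136, -0.0]
wrist_force: [-0.5, -1.2, -2.5]
finger_gap: 20.5
grip_force: 78.9
tcp_pos: [493.5, 113.6, 112.0]
wrist_force: [-0.4, -0.2, -2.5]
grip_force: 78.9
tcp_pos: [499.7, 113.0, 112.0]
wrist_force: [0.5, 0.0, -3.2]
grip_force: 78.9
tcp_pos: [505.5, 112.2, 111.9]
wrist_force: [-0.1, 0.1, -2.7]
grip_force: 79.0
```

```bash
for i in 1 2; do python3 -m creep '[[[-0.003,0,0,0],[-0.003,0,0,0],[0,0,0,0]]]' | grep -E 'tcp|force'; done
for i in 1 2 3; do python3 -m creep '[[[-0.005,0,0,0],[-0.005,0,0,0],[-0.005,0,0,0],[0,0,0,0]]]' | grep -E 'tcp|force'; done
```

```text
tcp_pos: [511.2, 111.5, 111.8]
wrist_force: [-0.8, -0.5, -3.9]
grip_force: 79.1
tcp_pos: [517.4, 110.8, 111.9]
wrist_force: [-0.8, 0.8, -2.6]
grip_force: 79.1
tcp_pos: [533.3, 108.9, 112.1]
wrist_force: [0.2, -0.1, -1.7]
grip_force: 79.1
tcp_pos: [548.0, 107.1, 112.0]
wrist_force: [-0.1, -0.1, -2.8]
grip_force: 79.1
tcp_pos: [562.8, 105.3, 112.0]
wrist_force: [-0.8, 0.3, -2.5]
grip_force: 79.1
```

```bash
python3 -m creep '[[[-0.003,0,0,0],[0,0,0,0],[0,0,0,0]]]' | grep -E 'tcp|force'
python3 - <<'E'
from h import *
im=viewer.snapshot("top"); A=rectify(im,540,780,-190,190,30,2)
print(viewer.look_for("top","pin_a"))
sc=viewer.snapshot("scene");x,y=to_px("scene",[640,95,50])[0].astype(int);print(viewer.look_for("scene","pin_a"))
cv2.imwrite("pics/k.png",np.hstack([cv2.resize(A,(475,300)),cv2.resize(sc[y-25:y+25,x-25:x+25],(300,300),interpolation=cv2.INTER_CUBIC)]))
for p in ((648,94),(636,-14),(623,-124)): print(hole(im,*p))
E
```

```text
tcp_pos: [564.6, 105.1, 111.9]
wrist_force: [0.5, 0.6, -3.5]
grip_force: 79.1
[{'point': [679.9, -45.8, 25.0], 'conf': 0.39}]
[]
[653.49085047  97.5738677 ]
[635.36200731 -14.4940151 ]
[ 622.25827278 -123.62332776]
```

View pics/k.png

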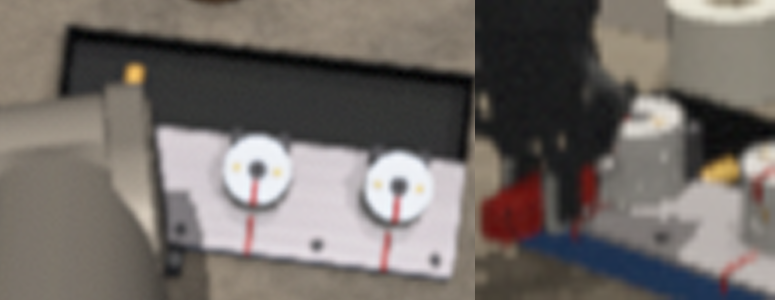

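Pin from station 0 is out: brass lies in the trough at (135,72). Retract and shift to station 1.

```bash
python3 -m creep '[[[0.01,0,0,0],[0.015,0,0,0],[0.015,0,0,0],[0.015,0,0,0],[0.015,0,0,0],[0.015,0,0,0],[0.015,0,0,0],[0.006,0,0,0],[0,-0.02,0,0],[0,-0.02,0,0],[0,-0.02,0,0],[0,-0.02,0,0],[0,-0.02,0,0],[0,-0.01,0,0],[0,0,0,0],[0,0,0,0],[0,0,0,0]]]'
python3 - <<'E'
from h import *
c=np.array([635.4,-14.5]);t=c-191*np.array([.993,-.12]); plan(t[0],t[1],111.8,83.1)
im=viewer.snapshot("top"); print(viewer.look_for("top","pin_a"))
for p in ((648,94),(636,-14),(623,-124)): print(hole(im,*p))
# tip of rod: mean brightness columns just behind tip on bench
print(to_px("top",[t[0]+129,t[1]-15.6,52]))
cv2.imwrite("pics/l.png",cv2.resize(rectify(im,530,760,-180,180,52,2),(780,498)))
E
```

```text
time_s: 33.12
tcp_pos: [446.6, 9.3, 112.0]
ee_rot: [0.185, 3.136, 0.001]
wrist_force: [-0.6, 0.4, -2.3]
finger_gap: 21.1
grip_force: 79.1
shift mm [ 0.7 -1.   0.2] turn rad 0.002 deg -0.1 tcp [446.6   9.3 112. ] yaw 83.2 t 33.1 q7 1.46
[{'point': [710.9, 82.0, 16.0], 'conf': 0.42}, {'point': [630.1, -14.6, 76.7], 'conf': 0.31}]
[648.68430401  94.45997334]
[635.3710849  -14.50486596]
[ 622.21538944 -123.62302835]
[[262.95895116 160.32264698]]
```

View pics/l.png

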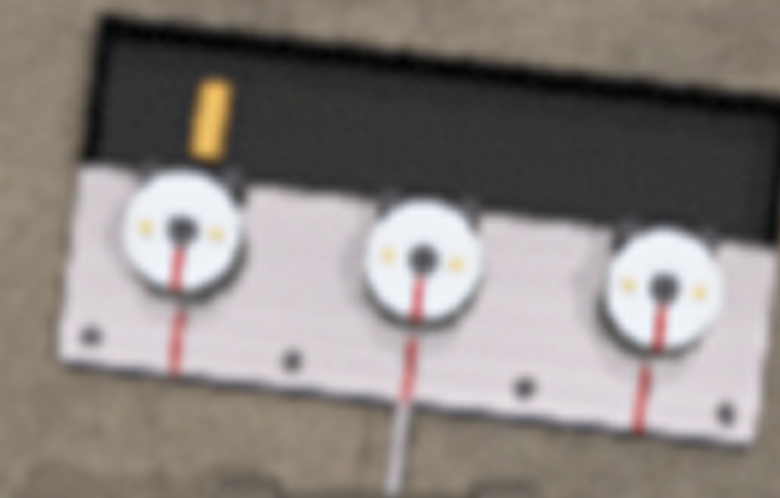

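Pin lies in the trough at (210,120). The rod tip (404,402) is on station 1's mark to within 1 mm, so I push.

```bash
python3 -m creep '[[[-0.01,-0.0006,0,0],[-0.01,0,0,0],[-0.009,0,0,0],[0,0,0,0]]]' | grep -E 'tcp|wrist'
for i in 1 2 3; do python3 -m creep '[[[-0.003,0,0,0],[-0.003,0,0,0],[0,0,0,0]]]' | grep -E 'tcp|wrist'; done
for i in 1 2 3 4; do python3 -m creep '[[[-0.005,0,0,0],[-0.005,0,0,0],[-0.005,0,0,0],[0,0,0,0]]]' | grep -E 'tcp|wrist'; done
python3 - <<'E'
from h import *
im=viewer.snapshot("top");cv2.imwrite("pics/m.png",cv2.resize(rectify(im,530,760,-180,180,30,2),(780,498)));print(viewer.look_for("top","pin_a"))
for p in ((648,94),(636,-14),(623,-124)): print(hole(im,*p))
E
```

```text
tcp_pos: [477.6, 4.5, 112.1]
wrist_force: [-0.2, -0.4, -2.4]
tcp_pos: [481.4, 3.7, 111.9]
wrist_force: [-0.0, 0.4, -2.6]
tcp_pos: [487.5, 3.0, 112.0]
wrist_force: [-0.3, 0.1, -2.8]
tcp_pos: [493.3, 2.3, 111.9]
wrist_force: [-0.3, 0.2, -2.0]
tcp_pos: [508.5, 0.5, 111.9]
wrist_force: [0.4, 0.4, -2.3]
tcp_pos: [524.0, -1.4, 112.1]
wrist_force: [-0.4, 0.1, -3.1]
tcp_pos: [538.8, -3.1, 112.0]
wrist_force: [0.5, 0.1, -3.7]
tcp_pos: [553.6, -4.9, 112.0]
wrist_force: [-0.3, 0.5, -2.2]
[]
[648.24080362  94.53967044]
[632.82784972 -13.82764592]
[ 622.22587634 -123.60295386]
```

```bash
python3 -m creep '[[[0.01,0,0,0],[0.015,0,0,0],[0.015,0,0,0],[0.015,0,0,0],[0.015,0,0,0],[0.015,0,0,0],[0.015,0,0,0],[0.008,0,0,0],[0,-0.02,0,0],[0,-0.02,0,0],[0,-0.02,0,0],[0,-0.02,0,0],[0,-0.02,0,0],[0,-0.01,0,0],[0,0,0,0],[0,0,0,0],[0,0,0,0]]]' | grep -E 'time|tcp'
cat >> h.py <<'E'
def brass(im):
    q=rectify(im,640,780,-190,190,12,2); h=cv2.cvtColor(q,cv2.COLOR_BGR2HSV); m=((h[...,0]>12)&(h[...,0]<30)&(h[...,1]>130)&(h[...,2]>90)).astype(np.uint8)
    n,l,st,ce=cv2.connectedComponentsWithStats(m)
    for i in range(1,n):
        if st[i,4]>150:
            p=np.array([780-ce[i][1]/2,190-ce[i][0]/2])-[635.5,-14.4]; print("brass fixture-frame",(p@np.array([[.993,.12],[-.12,.993]])).round(),st[i,4]/4)
E
python3 - <<'E'
from h import *
c=np.array([622.2,-123.6]);t=c-191*np.array([.993,-.12]); plan(t[0],t[1],111.8,83.1)
im=viewer.snapshot("top");brass(im)
for p in ((648,94),(636,-14),(623,-124)): print(hole(im,*p))
cv2.imwrite("pics/n.png",cv2.resize(rectify(im,530,760,-180,180,52,2),(780,498)))
E
```

```text
time_s: 37.15
tcp_pos: [432.3, -100.4, 111.9]
shift mm [-0.2 -0.3  0.1] turn rad 0.002 deg -0.1 tcp [ 432.3 -100.4  111.9] yaw 83.2 t 37.1 q7 1.72
brass fixture-frame [ 66. 108.] 560.5
brass fixture-frame [66.  4.] 546.5
[648.67719185  94.4775408 ]
[635.98950477 -14.48513365]
[ 622.24059002 -123.61296975]
```

View pics/n.png

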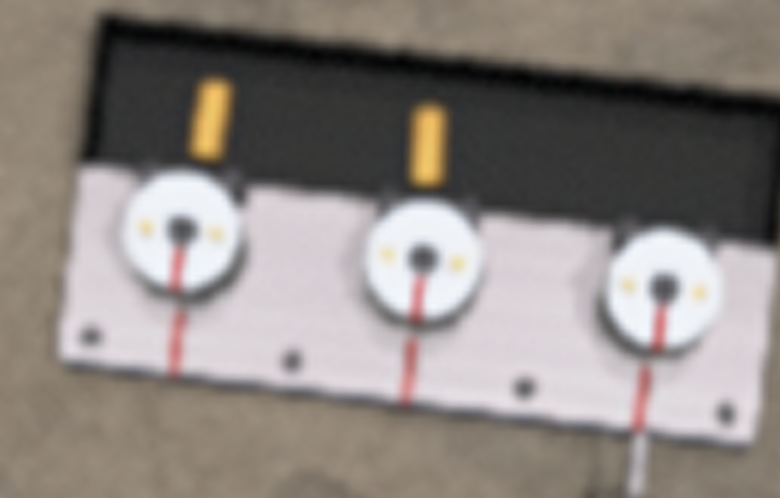

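Two pins lie in the trough (210,120) and (428,145); the rod is in line with station 2's mark at (640,432). Push the last one.

```bash
python3 -m creep '[[[-0.01,0,0,0],[-0.01,0,0,0],[-0.009,0,0,0],[0,0,0,0]]]' | grep -E 'tcp|wrist'
for i in 1 2 3; do python3 -m creep '[[[-0.003,0,0,0],[-0.003,0,0,0],[0,0,0,0]]]' | grep -E 'tcp|wrist'; done
for i in 1 2 3 4; do python3 -m creep '[[[-0.005,0,0,0],[-0.005,0,0,0],[-0.005,0,0,0],[0,0,0,0]]]' | grep -E 'tcp|wrist'; done
python3 -m creep '[[[0.01,0,0,0],[0.015,0,0,0],[0.015,0,0,0],[0.015,0,0,0],[0.015,0,0,0],[0.015,0,0,0],[0.015,0,0,0],[0.008,0,0,0],[0,0,0,0],[0,0,0,0],[0,0,-0.02,0],[0,0,-0.025,0],[0,0,-0.025,0],[0,0,0,0]]]' | grep -E 'time|tcp'
python3 - <<'E'
from h import *
im=viewer.snapshot("top");brass(im)
for p in ((648,94),(636,-14),(623,-124)): print(hole(im,*p))
plan(455.4,310.4,181,102.2)
E
```

```text
tcp_pos: [463.7, -104.5, 112.1]
wrist_force: [-0.5, 1.3, -3.1]
tcp_pos: [467.4, -105.4, 111.9]
wrist_force: [0.9, -0.1, -2.4]
tcp_pos: [473.5, -106.1, 112.0]
wrist_force: [0.7, 0.6, -2.5]
tcp_pos: [479.4, -106.8, 111.9]
wrist_force: [-0.5, 0.5, -3.1]
tcp_pos: [494.3, -108.6, 111.8]
wrist_force: [-0.2, -0.2, -2.3]
tcp_pos: [510.1, -110.5, 112.1]
wrist_force: [-0.1, -0.7, -2.6]
tcp_pos: [524.8, -112.2, 112.0]
wrist_force: [0.7, -0.3, -3.2]
tcp_pos: [539.6, -114.0, 112.0]
wrist_force: [-0.7, -0.3, -1.7]
time_s: 40.78
tcp_pos: [433.8, -101.6, 185.6]
brass fixture-frame [ 66. 108.] 562.5
brass fixture-frame [66.  4.] 549.0
brass fixture-frame [  49. -112.] 137.75
[648.67154983  94.51723378]
[636.005892  -14.4888536]
[ 622.61019304 -123.59076274]
shift mm [ 26.7 411.4   3. ] turn rad -0.331 deg 19.0 tcp [ 433.3 -101.2  183.9] yaw 83.2 t 40.8 q7 1.65
```

```bash
python3 -m creep '[[[0.0015,0.0229,0,0],[0.0015,0.0229,0,0],[0.0015,0.0229,0,0],[0.0015,0.0229,0,0],[0.0015,0.0229,0,0],[0.0015,0.0229,0,0],[0.0015,0.0229,0,0],[0.0015,0.0229,0,0],[0.0015,0.0229,0,0],[0.0015,0.0229,0,0],[0.0015,0.0229,0,0],[0.0015,0.0229,0,0],[0.0015,0.0229,0,0],[0.0015,0.0229,0,0],[0.0015,0.0229,0,0],[0.0015,0.0229,0,0],[0.0015,0.0229,0,0],[0.0012,0.0221,0,0]]]' | grep -E 'time|tcp'
python3 -m creep '[[[0,0,0,-0.11],[0,0,0,-0.11],[0,0,0,-0.111],[0,0,0,0],[0,0,0,0]]]' | grep -E 'time|tcp'
python3 - <<'E'
from h import *
plan(455.4,310.4,103,102.2)
im=viewer.snapshot("top");sc=viewer.snapshot("scene");brass(im)
print(viewer.look_for("top","pin_a"),viewer.look_for("scene","pin_a"))
x,y=to_px("scene",[680,-128,20])[0].astype(int)
np.save("pics/pinA.npy",np.hstack([cv2.resize(rectify(im,600,740,-190,-70,12,2),(390,455)),cv2.resize(sc[y-30:y+30,x-26:x+26],(390,455),interpolation=cv2.INTER_CUBIC)]))
E
```

```text
time_s: 42.33
tcp_pos: [453.4, 312.1, 180.7]
time_s: 42.75
tcp_pos: [453.6, 310.5, 181.0]
shift mm [-1.8 -0.4 78. ] turn rad -0.004 deg 0.3 tcp [453.6 310.5 181. ] yaw 101.9 t 42.8 q7 1.09
brass fixture-frame [ 66. 108.] 567.5
brass fixture-frame [66.  4.] 544.25
brass fixture-frame [  49. -112.] 137.5
[{'point': [437.0, 298.5, 5.8], 'conf': 0.63}, {'point': [710.1, 78.3, 15.4], 'conf': 0.38}, {'point': [554.5, -292.8, 4.6], 'conf': 0.35}] [{'point': [626.7, 84.7, 60.0], 'conf': 0.19}]
```

```bash
python3 -m creep '[[[-0.0015,-0.0004,0.02,-0.004],[0,0,0.02,0],[0,0,0.02,0],[0,0,0.015,0],[0,0,0.001,0],[0,0,0,0],[0,0,0,0]]]'
python3 -m creep '[[[0,0,0.0012,0],[0,0,0.0012,0],[0,0,0,0],[0,0,0,0]]]'
```

```text
time_s: 43.53
tcp_pos: [455.4, 310.7, 106.7]
ee_rot: [-0.338, 3.123, 0.001]
wrist_force: [0.3, -0.9, -2.1]
finger_gap: 20.6
grip_force: 79.2
time_s: 43.87
tcp_pos: [455.1, 310.6, 103.9]
ee_rot: [-0.339, 3.123, 0.001]
wrist_force: [-0.2, 0.1, -2.2]
finger_gap: 20.9
grip_force: 79.2
```

```bash
python3 -c "
import numpy as np,cv2
cv2.imwrite('pics/pin.png',np.load('pics/pinA.npy'))"
```

```text
(no output)
```

View pics/pin.png

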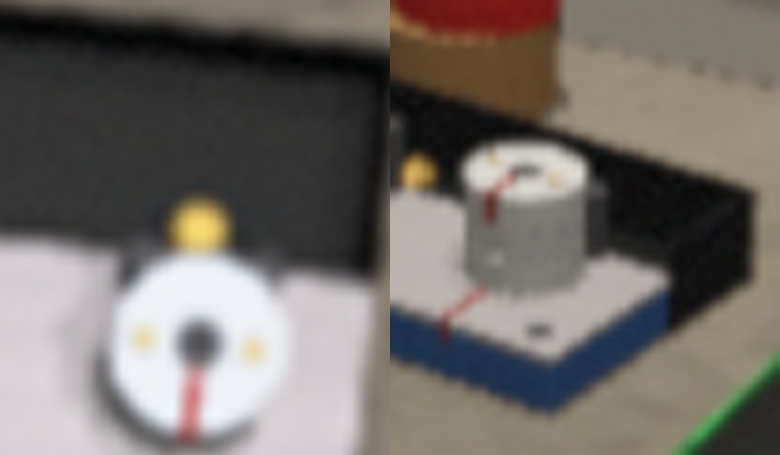

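The third pin stands upright in the trough against the wall (round brass at (200,228)). It's inside the trough and low enough. Next I lay down the drift.

```bash
python3 -m creep '[[[0,0,0.0012,0],[0,0,0.0012,0],[0,0,0.0005,0],[0,0,0,0],[0,0,0,0]]]'
python3 -m creep '[[[0,0,0,0],[0,0,0,0],[0,0,0,0],[0,0,0,0],[0,0,0,0],[0,0,0,0]]]' 100
python3 -m creep '[[[0,0,-0.015,0],[0,0,-0.02,0],[0,0,-0.025,0],[0,0,-0.03,0],[0,0,0,0],[0,0,0,0]]]'
python3 - <<'E'
from h import *
plan(648.6,94.5,190,83.1)
E
```

```text
time_s: 44.28
tcp_pos: [455.0, 310.5, 100.7]
ee_rot: [0.339, -3.123, 0.0]
wrist_force: [-1.7, -0.6, 3.8]
finger_gap: 21.1
grip_force: 80.1
time_s: 44.78
tcp_pos: [455.0, 310.5, 100.6]
ee_rot: [0.339, -3.123, 0.0]
wrist_force: [-0.2, 0.3, -0.6]
finger_gap: 85.2
grip_force: 0.0
time_s: 45.28
tcp_pos: [455.6, 310.9, 192.2]
ee_rot: [-0.339, 3.121, 0.003]
wrist_force: [0.5, 0.2, -0.0]
finger_gap: 85.4
grip_force: 0.0
shift mm [-142.  -252.8    2.2] turn rad 0.337 deg -19.3 tcp [455.6 310.9 192.2] yaw 102.4 t 45.3 q7 1.1
```

```bash
python3 -m creep '[[[-0.0129,-0.023,0,0],[-0.0129,-0.023,0,0],[-0.0129,-0.023,0,0],[-0.0129,-0.023,0,0],[-0.0129,-0.023,0,0],[-0.0129,-0.023,0,0],[-0.0129,-0.023,0,0],[-0.0129,-0.023,0,0],[-0.0129,-0.023,0,0],[-0.0129,-0.023,0,0],[-0.0129,-0.023,0,0],[0,0,0,0.1123],[0,0,0,0.1123],[0,0,0,0.1123],[0,0,0,0],[0,0,0,0]]]' | grep -E 'time|tcp'
cat > dr.py <<'E'
from h import *
im=viewer.snapshot("top");brass(im)
for p in ((648,94),(636,-14),(623,-124)): print(hole(im,*p).round(1))
d=rectify(im,380,620,220,380,54,4); red,_,h=masks(d); n,l,st,ce=cv2.connectedComponentsWithStats(red.astype(np.uint8)); i=1+st[1:,4].argmax(); a,b=np.nonzero(l==i)
P=np.c_[620-a/4,380-b/4]; print(cv2.minAreaRect(P.astype(np.float32)),P.mean(0))
plan(648.6,94.5,113.5,83.1)
E
python3 dr.py
```

```text
time_s: 46.62
tcp_pos: [647.5, 93.9, 189.5]
brass fixture-frame [66.  4.] 547.25
brass fixture-frame [  49. -112.] 137.25
[648.1  92.6]
[636.  -14.5]
[ 622.6 -123.6]
((454.4161682128906, 308.2027587890625), (81.58562469482422, 28.003929138183594), 13.448614120483398) [455.01323297 308.01995422]
shift mm [-1.1  0.7 76.3] turn rad 0.004 deg -0.2 tcp [647.5  94.  189.8] yaw 83.3 t 46.7 q7 1.32
```

```bash
python3 -m creep '[[[-0.001,0.0007,0.02,0],[0,0,0.02,0],[0,0,0.02,0],[0,0,0.016,0],[0,0,0,0],[0,0,0,0]]]' | grep -E 'tcp|wrist'
python3 -m creep '[[[0,0,0,0],[0,0,0,0],[0,0,0,0],[0,0,0,0],[0,0,0,0],[0,0,0,0],[0,0,-0.02,0],[0,0,-0.025,0],[0,0,-0.025,0],[0,0,-0.006,0],[0,0,0,0]]]' 40 40
python3 -c "
from h import *
plan(628,-292,190,83.1)"
```

```text
tcp_pos: [648.5, 94.3, 114.0]
wrist_force: [0.1, 0.2, 0.0]
time_s: 48.08
tcp_pos: [649.9, 94.5, 193.1]
ee_rot: [0.189, 3.132, 0.002]
wrist_force: [0.3, -0.3, -3.8]
finger_gap: 50.6
grip_force: 42.9
shift mm [ -24.7 -386.4    2.6] turn rad 0.0 deg -0.0 tcp [649.9  94.5 193.1] yaw 83.1 t 48.1 q7 1.32
```

```bash
python3 -m creep '[[[-0.0015,-0.0241,0,0],[-0.0015,-0.0241,0,0],[-0.0015,-0.0241,0,0],[-0.0015,-0.0241,0,0],[-0.0015,-0.0241,0,0],[-0.0015,-0.0241,0,0],[-0.0015,-0.0241,0,0],[-0.0015,-0.0241,0,0],[-0.0015,-0.0241,0,0],[-0.0015,-0.0241,0,0],[-0.0015,-0.0241,0,0],[-0.0015,-0.0241,0,0],[-0.0015,-0.0241,0,0],[-0.0015,-0.0241,0,0],[-0.0015,-0.0241,0,0],[-0.0015,-0.0241,0,0],[0,0,0,0],[0,0,0,0]]]' | grep -E 'time|tcp'
python3 -c "
from h import *
plan(628,-292,92,83.1)"
```

```text
time_s: 49.58
tcp_pos: [625.2, -292.9, 189.1]
shift mm [-2.9  1.3 97.1] turn rad -0.003 deg 0.2 tcp [ 625.2 -292.9  189.1] yaw 82.9 t 49.6 q7 1.93
```

```bash
python3 -m creep '[[[-0.002,0.001,0.025,0],[0,0,0.025,0],[0,0,0.025,0],[0,0,0.02,0],[0,0,0.002,0],[0,0,0,0],[0,0,0,0]]]' | grep -E 'tcp|wrist'
python3 -m creep '[[[0,0,0.0015,0],[0,0,0.0015,0],[0,0,0.001,0],[0,0,0,0],[0,0,0,0]]]' | grep -E 'tcp|wrist'
```

```text
tcp_pos: [628.7, -290.1, 94.1]
wrist_force: [0.3, -0.7, -2.8]
tcp_pos: [628.5, -290.6, 89.9]
wrist_force: [0.1, -0.5, -1.9]
```

```bash
python3 -m creep '[[[0,0,0.001,0],[0,0,0.001,0],[0,0,0.0005,0],[0,0,0,0],[0,0,0,0]]]' | grep -E 'tcp|wrist'
python3 -m creep '[[[0,0,0,0],[0,0,0,0],[0,0,0,0],[0,0,0,0],[0,0,0,0],[0,0,-0.015,0],[0,0,-0.025,0],[0,0,-0.03,0],[0,0,-0.03,0],[0,0,0,0],[0,0,0,0]]]' 100 | grep -E 'tcp|wrist'
python3 - <<'E'
from h import *
plan(636,-14.5,190,83.1)
E
```

```text
tcp_pos: [628.7, -290.7, 88.8]
wrist_force: [-8.0, 5.5, 21.0]
tcp_pos: [629.4, -291.0, 190.3]
wrist_force: [0.1, 0.4, -1.5]
shift mm [ 2.670e+01  2.753e+02 -1.000e-01] turn rad -0.0 deg 0.0 tcp [ 629.4 -291.   190.3] yaw 83.1 t 51.9 q7 1.93
```

```bash
python3 -m creep '[[[0.0022,0.0229,0,0],[0.0022,0.0229,0,0],[0.0022,0.0229,0,0],[0.0022,0.0229,0,0],[0.0022,0.0229,0,0],[0.0022,0.0229,0,0],[0.0022,0.0229,0,0],[0.0022,0.0229,0,0],[0.0022,0.0229,0,0],[0.0022,0.0229,0,0],[0.0022,0.0229,0,0],[0.0022,0.0229,0,0],[0,0,0,0],[0,0,0,0]]]' | grep -E 'time|tcp'
python3 - <<'E'
from h import *
plan(636,-14.5,113.5,83.1)
im=viewer.snapshot("top");print(hole(im,623,-124),hole(im,629,-291,50));brass(im)
E
```

```text
time_s: 53.08
tcp_pos: [635.0, -12.9, 186.7]
shift mm [-1.2 -1.4 73.2] turn rad 0.002 deg -0.1 tcp [635.  -12.9 186.7] yaw 83.2 t 53.1 q7 1.49
[ 622.62702041 -123.59355114] [ 627.7499577  -290.99754652]
brass fixture-frame [ 66. 108.] 561.0
brass fixture-frame [  49. -112.] 140.0
```

```bash
python3 -m creep '[[[-0.001,-0.0014,0.02,0],[0,0,0.02,0],[0,0,0.02,0],[0,0,0.0135,0],[0,0,0,0],[0,0,0,0]]]' | grep -E 'tcp|wrist'
python3 -m creep '[[[0,0,0,0],[0,0,0,0],[0,0,0,0],[0,0,0,0],[0,0,0,0],[0,0,0,0],[0,0,-0.02,0],[0,0,-0.025,0],[0,0,-0.025,0],[0,0,-0.006,0],[0,0,0,0]]]' 40 40 | grep -E 'tcp|gap'
python3 -c "
from h import *
plan(556,-291,190,83.1)"
```

```text
tcp_pos: [635.9, -16.9, 113.3]
wrist_force: [0.1, -0.8, 0.2]
tcp_pos: [637.1, -16.0, 191.9]
finger_gap: 51.0
shift mm [  47.4 -282.7    1.4] turn rad -0.0 deg 0.0 tcp [637.1 -16.  191.9] yaw 83.1 t 54.5 q7 1.49
```

```bash
python3 -m creep '[[[0.0039,-0.0235,0,0],[0.0039,-0.0235,0,0],[0.0039,-0.0235,0,0],[0.0039,-0.0235,0,0],[0.0039,-0.0235,0,0],[0.0039,-0.0235,0,0],[0.0039,-0.0235,0,0],[0.0039,-0.0235,0,0],[0.0039,-0.0235,0,0],[0.0039,-0.0235,0,0],[0.0039,-0.0235,0,0],[0.0039,-0.0235,0,0],[0,0,0,0],[0,0,0,0]]]' | grep -E 'tcp'
python3 -m creep '[[[0,0,0.025,0],[0,0,0.025,0],[0,0,0.025,0],[0,0,0.02,0],[0,0,0.001,0],[0,0,0,0],[0,0,0,0]]]' | grep -E 'tcp|wrist'
python3 -c "
from h import *
plan(556,-291,89,83.1)"
```

```text
tcp_pos: [554.5, -291.7, 188.2]
tcp_pos: [556.1, -290.0, 94.1]
wrist_force: [0.2, -0.7, -3.5]
shift mm [ 0.  -1.   5.1] turn rad 0.0 deg -0.0 tcp [ 556.1 -290.    94.1] yaw 83.1 t 56.3 q7 2.01
```

```bash
python3 -m creep '[[[0,-0.001,0.0015,0],[0,0,0.0015,0],[0,0,0.001,0],[0,0,0.0008,0],[0,0,0.0006,0],[0,0,0,0],[0,0,0,0]]]' | grep -E 'tcp|wrist'
python3 -m creep '[[[0,0,0,0],[0,0,0,0],[0,0,0,0],[0,0,0,0],[0,0,0,0],[0,0,-0.015,0],[0,0,-0.025,0],[0,0,-0.03,0],[0,0,-0.03,0],[0,0,0,0],[0,0,0,0]]]' 100 | grep -E 'tcp|wrist'
python3 - <<'E'
from h import *
plan(622.6,-123.6,190,83.1)
E
```

```text
tcp_pos: [555.7, -291.4, 88.3]
wrist_force: [0.9, 1.0, -1.7]
tcp_pos: [556.4, -291.7, 190.0]
wrist_force: [-0.8, -0.1, -1.7]
shift mm [-4.550e+01  1.749e+02  1.000e-01] turn rad -0.0 deg 0.0 tcp [ 556.4 -291.7  190. ] yaw 83.1 t 57.8 q7 1.98
```

```bash
python3 -m creep '[[[-0.0057,0.0219,0,0],[-0.0057,0.0219,0,0],[-0.0057,0.0219,0,0],[-0.0057,0.0219,0,0],[-0.0057,0.0219,0,0],[-0.0057,0.0219,0,0],[-0.0057,0.0219,0,0],[-0.0057,0.0216,0,0],[0,0,0,0],[0,0,0,0],[0,0,0,0]]]' | grep -E 'time|tcp'
python3 - <<'E'
from h import *
plan(622.6,-123.6,113.5,83.1)
im=viewer.snapshot("top");print(hole(im,556,-291,50),hole(im,629,-291,50));brass(im)
E
```

```text
time_s: 58.72
tcp_pos: [621.4, -123.6, 187.2]
shift mm [-1.3  0.2 73.7] turn rad -0.0 deg 0.0 tcp [ 621.4 -123.6  187.2] yaw 83.1 t 58.7 q7 1.68
[ 554.2190128 -291.5271911] [ 627.75219528 -290.9849445 ]
brass fixture-frame [ 66. 108.] 557.75
brass fixture-frame [66.  4.] 544.75
```

```bash
python3 -m creep '[[[-0.001,0.0002,0.02,0],[0,0,0.02,0],[0,0,0.02,0],[0,0,0.014,0],[0,0,0,0],[0,0,0,0]]]' | grep -E 'tcp|wrist'
python3 -m creep '[[[0,0,0,0],[0,0,0,0],[0,0,0,0],[0,0,0,0],[0,0,0,0],[0,0,0,0],[0,0,-0.02,0],[0,0,-0.025,0],[0,0,-0.025,0],[0,0,-0.006,0],[0,0,0,0]]]' 40 40 | grep -E 'tcp|gap'
python3 -c "
from h import *
plan(484,-291,190,83.1)"
```

```text
tcp_pos: [622.5, -123.9, 113.8]
wrist_force: [0.4, -0.4, 0.8]
tcp_pos: [623.9, -123.2, 192.5]
finger_gap: 50.8
shift mm [ 118.7 -183.4    2. ] turn rad -0.0 deg 0.0 tcp [ 623.9 -123.2  192.5] yaw 83.1 t 60.2 q7 1.68
```

```bash
python3 -m creep '[[[0.0132,-0.0204,0,0],[0.0132,-0.0204,0,0],[0.0132,-0.0204,0,0],[0.0132,-0.0204,0,0],[0.0132,-0.0204,0,0],[0.0132,-0.0204,0,0],[0.0132,-0.0204,0,0],[0.0132,-0.0204,0,0],[0.0132,-0.0204,0,0],[0,0,0,0],[0,0,0,0]]]' | grep -E 'tcp'
python3 -m creep '[[[0,0,0.025,0],[0,0,0.025,0],[0,0,0.025,0],[0,0,0.02,0],[0,0,0.001,0],[0,0,0,0],[0,0,0,0]]]' | grep -E 'tcp|wrist'
python3 -c "
from h import *
plan(484,-291,89,83.1)"
```

```text
tcp_pos: [481.6, -291.9, 189.2]
tcp_pos: [483.4, -290.8, 94.7]
wrist_force: [0.3, 0.5, -2.8]
shift mm [-0.6 -0.1  5.7] turn rad 0.0 deg -0.0 tcp [ 483.4 -290.8   94.7] yaw 83.1 t 61.7 q7 2.07
```

```bash
python3 -m creep '[[[0,0,0.0015,0],[0,0,0.0015,0],[0,0,0.0015,0],[0,0,0.001,0],[0,0,0.0005,0],[0,0,0,0],[0,0,0,0]]]' | grep -E 'tcp|wrist'
python3 -m creep '[[[0,0,0,0],[0,0,0,0],[0,0,0,0],[0,0,0,0],[0,0,0,0],[0,0,-0.015,0],[0,0,-0.025,0],[0,0,-0.03,0],[0,0,-0.03,0],[0,0,-0.03,0],[0,0,0,0],[0.02,0.025,0,0],[0.02,0.025,0,0],[0,0.025,0,0],[0,0.025,0,0],[0,0.025,0,0],[0,0.025,0,0],[0,0,0,0],[0,0,0,0]]]' 100 | grep -E 'tcp|wrist'
python3 - <<'E'
from h import *
im=viewer.snapshot("top")
for x in(484,556,629): print(hole(im,x,-291,50))
brass(im)
t=rectify(im,400,760,-380,20,12,2);cv2.imwrite("pics/z.png",t[:,:, :])
g=rectify(im,420,680,-380,-200,10,2); hh=cv2.cvtColor(g,cv2.COLOR_BGR2HSV); m=(hh[...,0]>45)&(hh[...,0]<80)&(hh[...,1]>100)
a,b=np.nonzero(m); print("tray",cv2.minAreaRect(np.c_[680-a/2,-200-b/2].astype(np.float32)))
E
sed -i 's/^plan.*//' dr.py; python3 dr.py
```

```text
tcp_pos: [483.2, -291.2, 89.4]
wrist_force: [-5.5, 4.9, 19.2]
tcp_pos: [461.5, -136.3, 218.1]
wrist_force: [-0.5, 0.2, 0.7]
[ 484.93598047 -295.09727459]
[ 555.50912085 -293.00854318]
[ 627.73856667 -290.97110497]
brass fixture-frame [ 66. 108.] 561.25
brass fixture-frame [66.  4.] 543.25
brass fixture-frame [  48. -112.] 180.75
tray ((555.5564575195312, -294.12249755859375), (250.4696502685547, 113.92081451416016), 0.784824550151825)
brass fixture-frame [ 66. 108.] 560.75
brass fixture-frame [66.  4.] 539.75
brass fixture-frame [  48. -112.] 180.0h.py:59: RuntimeWarning: invalid value encountered in scalar divide
  w=np.clip(150-q,0,None)*(np.hypot(X,Y)<9); x+=(w*X).sum()/w.sum(); y+=(w*Y).sum()/w.sum()
Traceback (most recent call last):
  File "dr.py", line 3, in <module>
    for p in ((648,94),(636,-14),(623,-124)): print(hole(im,*p).round(1))
                                                    ~~~~^^^^^^^
  File "h.py", line 58, in hole
    q=rectify(im,x-r,x+r,y-r,y+r,z,s).max(2).astype(float);a,b=np.indices(q.shape);X=r-a/s;Y=r-b/s
      ~~~~~~~^^^^^^^^^^^^^^^^^^^^^^^^
  File "h.py", line 21, in rectify
    X,Y=np.meshgrid(np.arange(x1,x0,-1/s),np.arange(y1,y0,-1/s),indexing="ij")
                    ~~~~~~~~~^^^^^^^^^^^^
ValueError: arange: cannot compute length
```

```bash
sed -i 's/^for p in.*//' dr.py; python3 dr.py
python3 - <<'E'
from h import *
im=viewer.snapshot("top");sc=viewer.snapshot("scene")
def blobs(n,I,roi):
    h=cv2.cvtColor(I,cv2.COLOR_BGR2HSV);m=((h[...,0]>12)&(h[...,0]<30)&(h[...,1]>120)&(h[...,2]>90)).astype(np.uint8)
    k,l,st,ce=cv2.connectedComponentsWithStats(m)
    c=to_px(n,roi)[0]
    for i in range(1,k):
        if st[i,4]>=3 and np.hypot(*(ce[i]-c))<25: print(n,ce[i].round(1),st[i])
P=np.array([635.5,-14.4])+np.array([.993,-.12])*42+np.array([.12,.993])*-112
blobs("top",im,[*P,38]); blobs("scene",sc,[*P,38])
for z in(4,21,38,44): print(z,to_px("top",[*P,z]).round(1),to_px("scene",[*P,z]).round(1))
E
```

```text
brass fixture-frame [ 66. 108.] 557.75
brass fixture-frame [66.  4.] 541.25
brass fixture-frame [  48. -112.] 180.5
((454.3707275390625, 308.5697326660156), (81.24371337890625, 27.870769500732422), 12.264774322509766) [454.77921974 307.84758005]
top [305.2 129.2] [303 127   6   5  25]
scene [303.2 158.6] [300 156   7   6  30]
scene [288.2 169.1] [286 167   5   5  16]
scene [308.5 175.5] [307 174   4   4  12]
4 [[304.7 131.7]] [[309.9 183.5]]
21 [[305.3 130.5]] [[310. 179.]]
38 [[306.  129.3]] [[310.1 174.4]]
44 [[306.2 128.8]] [[310.2 172.8]]
```

```bash
python3 -c "
from workcell import ctrl
print(ctrl.finish_job(), ctrl.sense()['time_s'])"
```

```text
the job is handed in; nothing more can be done
the job is handed in; nothing more can be done
```

The job is handed in, at about 64 s of the 210 s, with no verdict returned: by my last camera checks all three pins are in the trough (one standing upright), the drift is in its rest and all three collars are in the tray, though I viewed 15 pictures, one over the limit of 14.

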